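# Tidy the repair bench: scrapers home in their slots, tools sorted

## Task

Tidy the bench: slide each scraper blade first into the slot of the plywood holder that fits its width, easing it in gently until you feel its blade come up against the hidden stop, and leave it there. Put every screwdriver that is out into the square bin and every spanner into the oblong bin. Leave the mug, spray can and tape roll alone.

Things in the scene. Friction and masses are not known exactly. Their poses are not given: they have to be found in the camera images.
- scraper_wide: Wide scraper lying flat: steel blade 60 wide, 80 long, 3 thick (x 0 to +80 mm); wooden handle 24 wide, 26 high, 90 long (x 0 to -90 mm) with brass ferrule; one flat underside. About 0.14 kg. Origin: underside, centre line, where blade meets handle; x towards the blade, z up. Balances at x = +15 mm; grip the handle across y near x = -25 mm.
- scraper_wide_tip (a point): Middle of the front edge of the wide scraper's blade (80 mm ahead of its origin, 1.5 mm above its underside).
- holder_wide: Fixed plywood holder for the wide scraper, left of the work, 86 wide, 30 high; mouth towards the robot. Origin: on the bench under the mouth's middle; x into the slot. Base board 12 thick, x -25 (a bare lip) to +95 mm; side walls and 8 mm roof x 0 to +95. Slot 70 wide, 10 high (z 12 to 22 mm). Which holder stands where varies.
- stop_wide: Black rubber stop, 10 thick, filling the wide holder's slot, hidden under the roof; its depth varies, 62 to 78 mm from the mouth, and is found by feel. Origin: bottom edge of its front face, in the middle, on the slot floor; x into the slot. The scraper is home when its blade's front edge touches it (handle still outside).
- scraper_narrow: Narrow scraper lying flat: steel blade 34 wide, 80 long, 3 thick (x 0 to +80 mm); wooden handle 24 wide, 26 high, 90 long (x 0 to -90 mm) with brass ferrule; one flat underside. About 0.14 kg. Origin: underside, centre line, where blade meets handle; x towards the blade, z up. Balances at x = +15 mm; grip the handle across y near x = -25 mm.
- scraper_narrow_tip (a point): Middle of the front edge of the narrow scraper's blade (80 mm ahead of its origin, 1.5 mm above its underside).
- holder_narrow: Fixed plywood holder for the narrow scraper, left of the work, 60 wide, 30 high; mouth towards the robot. Origin: on the bench under the mouth's middle; x into the slot. Base board 12 thick, x -25 (a bare lip) to +95 mm; side walls and 8 mm roof x 0 to +95. Slot 44 wide, 10 high (z 12 to 22 mm). Which holder stands where varies.
- stop_narrow: Black rubber stop, 10 thick, filling the narrow holder's slot, hidden under the roof; its depth varies, 62 to 78 mm from the mouth, and is found by feel. Origin: bottom edge of its front face, in the middle, on the slot floor; x into the slot. The scraper is home when its blade's front edge touches it (handle still outside).
- spanner_a: A steel spanner lying flat, 125 long, 8 thick: shank 14 wide and 84 long, a round head of 28 at the -x end, an open jaw 30 wide at the +x end. Origin: underside, middle of the shank; x along it, z up. 0.09 kg. May be absent.
- spanner_b: A steel spanner lying flat, 125 long, 8 thick: shank 14 wide and 84 long, a round head of 28 at the -x end, an open jaw 30 wide at the +x end. Origin: underside, middle of the shank; x along it, z up. 0.09 kg. May be absent.
- spanner_c: A steel spanner lying flat, 125 long, 8 thick: shank 14 wide and 84 long, a round head of 28 at the -x end, an open jaw 30 wide at the +x end. Origin: underside, middle of the shank; x along it, z up. 0.09 kg. May be absent.
- driver_a: A stubby screwdriver lying down: wooden handle 70 long, 24 by 24 with rounded edges (x -55 to +15 mm), then a steel shaft 7 in diameter to x = +64 mm at 12 mm height. Origin: on the underside, 20 mm ahead of the handle's middle; x points to the blade. Grip the handle across y at about x = -12 mm. 0.08 kg. May be absent.
- driver_b: A stubby screwdriver lying down: wooden handle 70 long, 24 by 24 with rounded edges (x -55 to +15 mm), then a steel shaft 7 in diameter to x = +64 mm at 12 mm height. Origin: on the underside, 20 mm ahead of the handle's middle; x points to the blade. Grip the handle across y at about x = -12 mm. 0.08 kg. May be absent.
- square_bin: Fixed open grey bin with a square outline, 160 by 160, walls 45 high and 4 thick, floor about 4 thick: for screwdrivers. Origin: centre of its underside. The bins stand to the right; which one stands where varies.
- long_bin: Fixed open grey bin with an oblong outline, 190 (its x) by 100 (its y), walls 45 high and 4 thick, floor about 4 thick: for spanners. Origin: centre of its underside.
- mug: White mug, 80 across, 95 high, standing beyond the work; leave alone. Origin: underside.
- spray_can: Spray can, 52 across, 160 high, standing beyond the bins; leave alone. Origin: underside.
- tape_roll: Cardboard tape roll, 80 across, 25 high, lying on the far side; leave alone. Origin: underside.
There are look-alikes about, which are no part of the job. Leave any black or green look-alike of the driver_b alone.

How it is judged:
By the outcome, as a careful person would: the job done as asked, in the order asked, and still so for the second after the job is handed in, with the robot touching nothing.
Of spanner_a, spanner_b, spanner_c, driver_a, driver_b only 3 to 5 are there at a start; the rules pass over those that are not, and their reading is None.
At some moment in a run one of spanner_a, spanner_b, spanner_c, driver_a, driver_b may be knocked a few centimetres aside while the robot is not near it.
Once in a run the grip may slacken for a moment while it holds something.
It also fails if it takes over 210 s, if anything falls off the work surface, if the arm or the gripper's body presses on something with over 40 N, if the wrist force passes 120 N, or if a joint passes its speed limit or range.

## Robot

A 6-joint arm with a two-finger parallel gripper is mounted at the origin on the work surface. World frame = base frame: x ahead of the robot, y to its left, z up, the work surface at z = 0. Lengths are in m, angles in rad, forces in N, time in s.
With the tool pointing down it reaches from about 0.3 to 0.875 m from the base axis. Payload 6.4 kg.
Tool frame: the origin (TCP) lies on the centre line of the jaws, within the pads' length; the fingertips stand 8 mm ahead of it and the grasp point (between the pads) lies 11 mm behind it; z points along the fingers, y is the line along which they close (so a half turn about z gives the same grasp; the last joint's range is limited). The gripper opens to 85 mm and grips with 20 to 120 N. Pads are 22 mm wide; open, the fingers measure 114 mm over their backs; the gripper's body (76 mm by 85 mm) begins 54 mm behind the grasp point. The pads swing forward as they close: fully open they stand 13 mm farther back than shut.
Start: joints at [0.99, 0.181, 1.607, -0, 1.354, -0.206], TCP at [0.21, 0.535, 0.216] pointing down, gripper open.
Joint ranges: [-2.99, 2.99], [-0.89, 2.07], [0.3, 2.58], [-1.14, 4.28], [0, 2.63], [-3.12, 3.12]. Speed limits (rad/s): [2.57, 2.57, 3.01, 3.14, 3.14, 3.14].

## Interface

Orientations are given as a unit quaternion [w, x, y, z].
In Python, from bench import ctrl gives the robot as it stands.
- The arm moves only by the shell command python3 -m handwheel 'ROWS' [OPENING]. ROWS is JSON, a list that holds one entry, the list of rows, each a list of 4 numbers: the shift along the tool's x, y, z each as a share of 20 cm, from -1 to 1, then the turn about the tool's z as a share of 1.5 rad, from -1 to 1. In form: [[[x, y, z, twist], ...]]. A call has 1 to 10 rows; each row is the pose to reach, as a shift and turn from the pose commanded when the call began, along the tool's axes at that moment; what a row does not reach only later rows make up. A row lasts 1/8 s, in which the tool goes at most 62.5 mm and 10.7 degrees, less where a joint would pass 70% of its speed; a pose out of reach is approached as far as the arm can. A call with a number of a shift or a turn outside -1 to 1 is refused whole. A call with a gripper value outside its range is refused whole. OPENING is the finger opening in mm, from 0 to 85.4, set as the call begins (- or left out, the last holds). The fingers move at their own pace and stop on an object; the grip force is fixed at half the most. Time passes only in rows, so rows that repeat a pose let the fingers close. It gives the time, the measured TCP pose, the force, the opening and the grip force at its end, in the units of the state.
- ctrl.get_obs(): the state, without advancing time (a new reading comes with each control period).
- ctrl.camera(name): name is "scene" or "top"; returns a dict with "color" (480x640x3 uint8, red, green, blue), "range_z" (480x640 float32, m along the optical axis (not along the pixel's ray), 0 where there is no reading), "K" (3x3 intrinsics, pixels), "pose" (4x4, takes a point from camera to world coordinates). Camera axes: x right, y down, z forward; pixel columns grow to the right and rows downward; lengths in m; the calibration is good to about 2 mm. A picture is of the moment at which its call begins.
- ctrl.hand_in(): hands the job in; it is judged then, once.
The state is a dict: "time_s": time; "q": joint angles; "dq": joint speeds; "joint_efforts": joint torques, N m; "eef_pos": TCP position; "eef_rot": TCP orientation; "wrist_force": force on the tool from outside, world axes, zero at the start; "torque": the same for the moment, N m; "opening": opening from 0.0 (shut) to 1.0 (fully open); "grasp_force": force on a finger pad.
Only numpy, scipy, OpenCV 4.12 (cv2) and the standard library are available. Lean on these libraries where they do the work, as an engineer would, in place of code of your own. Each camera call takes 0.05 s, during which the arm holds its last target. There are 200 camera calls.

## Working session

There is one attempt and no reset: what is moved stays moved. The work goes in short steps, Python scripts to look and compute and a shell command to move; the robot and the scene stay as the last step left them, time stands still between calls to the robot, and variables do not carry over. Pictures are saved under pics/ and viewed, at most 14 in all, crops included, and the job is handed in when it is done.

```bash
ls; mkdir -p pics; python3 - <<'E'
from bench import ctrl
import cv2,numpy as np
o=ctrl.get_obs(); print(o)
for n in("top","scene"):
    c=ctrl.camera(n); cv2.imwrite(f"pics/{n}0.png",c["color"][...,::-1]); np.savez(f"{n}0.npz",**c); print(n,c["K"].round(1).tolist(),c["pose"].round(3).tolist())
E
```

```text
pics
{'time_s': 0.0, 'q': array([ 9.89703801e-01,  1.81524156e-01,  1.60801333e+00,  3.79504162e-05,
        1.35378946e+00, -2.06252562e-01]), 'dq': array([ 0.00042959,  0.00107593, -0.00054548,  0.00056644, -0.00074723,
        0.00230808]), 'joint_efforts': array([-4.98757236e-04, -4.44857633e+01, -3.51338446e+01, -2.89562749e-04,
        8.82898428e-03, -1.82126553e-05]), 'eef_pos': array([0.21014559, 0.53460624, 0.21499109]), 'eef_rot': array([-3.49731450e-04,  1.86328640e-01,  9.82487092e-01, -7.93708219e-04]), 'wrist_force': array([ 0.72109366, -0.41842724, -0.57240279]), 'torque': array([-0.04964486,  0.02574194, -0.03074925]), 'grasp_force': 0.0, 'opening': 1.000357091658406}
top [[551.5, 0.0, 322.9], [0.0, 551.5, 245.1], [0.0, 0.0, 1.0]] [[0.001, -0.994, 0.111, 0.508], [-1.0, -0.002, -0.017, 0.008], [0.017, -0.111, -0.994, 1.292], [0.0, 0.0, 0.0, 1.0]]
scene [[513.3, 0.0, 310.2], [0.0, 513.3, 237.8], [0.0, 0.0, 1.0]] [[0.741, 0.432, -0.514, 1.253], [0.671, -0.498, 0.549, -0.656], [-0.019, -0.752, -0.659, 0.828], [0.0, 0.0, 0.0, 1.0]]
```

View pics/top0.png

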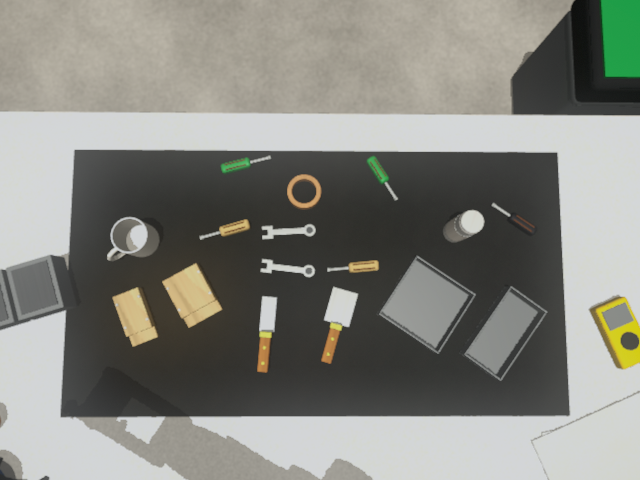

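View pics/scene0.png

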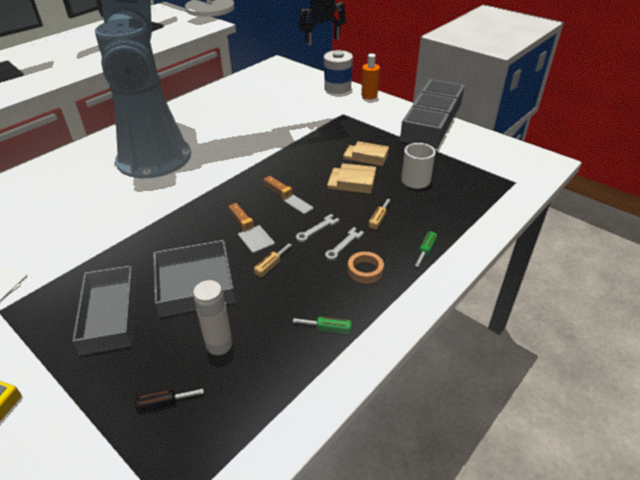

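The top view shows wooden-handled drivers at (232,229) and (360,266), green ones at (237,165) and (378,170), and a dark one at (515,218). The spanners are at (290,231) and (288,268). The narrow scraper is at (266,335) and the wide one at (337,325). The holders are at (135,317), apparently narrow, and (192,295), wide. The square bin is at (427,304) and the oblong one at (505,333).

Driver candidates: (232,229) and (360,266) have light wooden handles and fit the description. (515,218) is dark, so I'll check it in an enlarged crop.

```bash
cat > h.py <<'E'
import numpy as np,cv2
def ray(c,uv):
    uv=np.atleast_2d(np.asarray(uv,float)); d=np.c_[uv,np.ones(len(uv))]@np.linalg.inv(c["K"]).T
    return c["pose"][:3,3], d@c["pose"][:3,:3].T
def plane(c,uv,z):
    o,d=ray(c,uv); return o+d*((z-o[2])/d[:,2])[:,None]
def proj(c,P):
    P=np.atleast_2d(P); q=(P-c["pose"][:3,3])@c["pose"][:3,:3]; q=q@np.array(c["K"]).T; return q[:,:2]/q[:,2:]
def cloud(c):
    v,u=np.mgrid[:480,:640]; o,d=ray(c,np.c_[u.ravel(),v.ravel()]); return (o+d*c["range_z"].reshape(-1,1)).reshape(480,640,3)
def masks(c,xr=(.2,.8)):
    hsv=cv2.cvtColor(c["color"],cv2.COLOR_RGB2HSV); P=cloud(c)
    X,Y,Z=P[...,0],P[...,1],P[...,2]
    return hsv,P
E
python3 - <<'E'
import numpy as np,cv2
from h import *
c=dict(np.load("top0.npz"));s=dict(np.load("scene0.npz"))
a=c["color"]
crops=[cv2.resize(a[y-30:y+30,x-40:x+40],(400,300),interpolation=cv2.INTER_CUBIC) for x,y in((232,229),(360,266),(515,218),(380,178))]
cv2.imwrite("pics/crop1.png",np.vstack([np.hstack(crops[:2]),np.hstack(crops[2:])])[...,::-1])
for n,k in(("top",c),("scene",s)):
    P=cloud(k); hsv=cv2.cvtColor(k["color"],cv2.COLOR_RGB2HSV)
    m=((k["range_z"]>0)&(hsv[...,2]>60)&(P[...,0]>.25)&(P[...,0]<.76)&(abs(P[...,1])<.55)).astype(np.uint8)
    N,l,st,ce=cv2.connectedComponentsWithStats(m)
    for i in range(1,N):
        if st[i,4]<60 or st[i,4]>20000: continue
        M=l==i; p=P[M]; h=hsv[M]
        r=cv2.minAreaRect((p[:,:2]*1000).astype(np.float32))
        print(n,ce[i].round(0),st[i,4],"hsv",np.median(h,0),"z",np.percentile(p[:,2],[5,50,95]).round(3),"rect",np.round(r[0]),np.round(r[1]),round(r[2]))
E
```

```text
top [ 93. 228.] 1419 hsv [45.  8. 64.] z [-0.003  0.002  0.006] rect [668. 514.] [ 72. 185.] 89
top [304. 203.] 230 hsv [ 16.  121.  182.5] z [0.001 0.024 0.029] rect [748.  31.] [73. 24.] 90
top [390. 379.] 18727 hsv [50.  6. 68.] z [-0.003  0.002  0.009] rect [505.   0.] [ 509. 1100.] 0
top [500. 209.] 100 hsv [ 40.  10. 149.] z [-0.002  0.014  0.019] rect [ 739. -436.] [50. 20.] 58
top [464. 226.] 952 hsv [ 26.  15. 132.] z [0.002 0.147 0.163] rect [ 698. -347.] [ 60. 111.] 27
top [132. 239.] 1733 hsv [ 24.  24. 115.] z [0.001 0.038 0.096] rect [663. 429.] [119. 112.] 84
top [523. 225.] 77 hsv [10. 80. 83.] z [0.019 0.025 0.029] rect [ 698. -480.] [56.  9.] 55
top [229. 229.] 458 hsv [ 20.  115.  164.5] z [-0.     0.022  0.027] rect [685. 218.] [ 30. 122.] 16
top [288. 231.] 519 hsv [ 39.   9. 187.] z [-0.     0.007  0.012] rect [685.  67.] [ 35. 127.] 3
top [426. 304.] 5065 hsv [ 50.   5. 148.] z [0.    0.005 0.045] rect [ 515. -256.] [175. 172.] 56
top [287. 268.] 529 hsv [ 40.   7. 193.] z [-0.001  0.008  0.013] rect [597.  68.] [130.  34.] 83
top [358. 267.] 449 hsv [ 20. 112.
[... 1155 characters left out ...]
43.] 84
scene [343. 243.] 411 hsv [ 35.   9. 152.] z [-0.001  0.006  0.01 ] rect [683.  72.] [ 39. 140.] 4
scene [269. 261.] 456 hsv [ 18.  122.  136.5] z [-0.     0.017  0.025] rect [591. -78.] [ 45. 134.] 7
scene [356. 259.] 246 hsv [ 14. 131. 116.] z [-0.001  0.017  0.026] rect [741.  43.] [39. 96.] 0
scene [365. 410.] 875 hsv [ 19.  17. 103.] z [-0.757 -0.751 -0.745] rect [751. 181.] [735.  18.] 90
scene [189. 393.] 160 hsv [ 43.    7.5 144.5] z [-0.001  0.013  0.017] rect [ 734. -432.] [50. 20.] 59
scene [153. 394.] 63 hsv [ 10. 138.  78.] z [0.021 0.024 0.026] rect [ 698. -479.] [49.  8.] 54
scene [155. 400.] 85 hsv [  9. 120.  77.] z [0.021 0.024 0.026] rect [ 709. -485.] [54.  8.] 54
```

View pics/crop1.png

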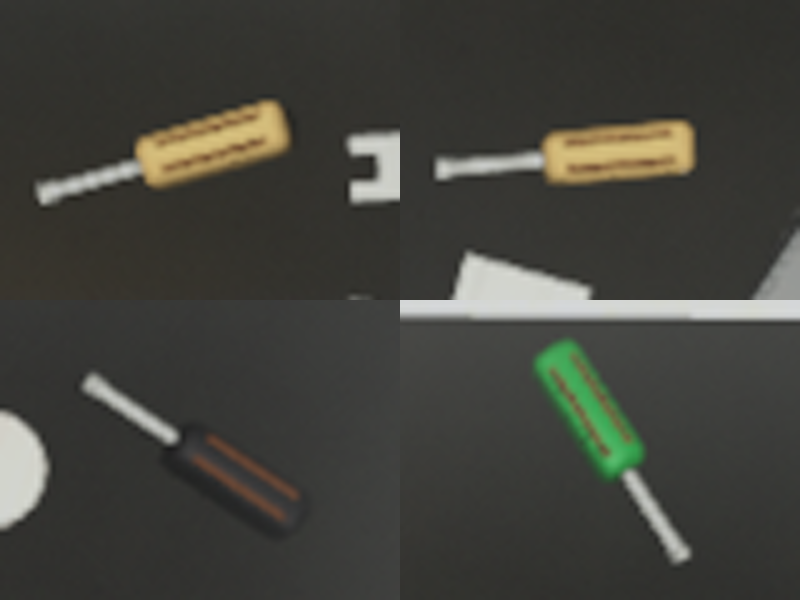

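Confirmed: the two light-wood drivers are the ones meant. The dark one with red lines is the black look-alike, and the other two are green. Next I'll measure the scrapers and holders precisely.

```bash
python3 - <<'E'
import numpy as np,cv2
from h import *
c=dict(np.load("top0.npz"));s=dict(np.load("scene0.npz"))
a=c["color"]
hsv=cv2.cvtColor(a,cv2.COLOR_RGB2HSV)
for u,v in((265,357),(264,345),(268,315),(331,350),(340,310),(135,305),(145,338),(190,285),(210,315),(118,300),(175,275)): print((u,v),hsv[v,u],cloud(c)[v,u].round(3))
A=cv2.resize(a[255:385,100:260],(800,600*130//120),interpolation=cv2.INTER_CUBIC)[:600]
B=s["color"][130:250,220:400]
cv2.imwrite("pics/crop2.png",np.hstack([cv2.resize(a[255:360,100:240],(400,300),interpolation=cv2.INTER_CUBIC),cv2.resize(s["color"][130:205,310:410],(400,300),interpolation=cv2.INTER_CUBIC)])[...,::-1])
E
```

```text
(265, 357) [ 15 158 181] [0.395 0.116 0.03 ]
(264, 345) [ 18 154 185] [0.421 0.119 0.027]
(268, 315) [105   5 214] [0.488 0.112 0.007]
(331, 350) [ 15 157 180] [ 0.41  -0.033  0.028]
(340, 310) [ 75   2 212] [ 0.5   -0.054  0.002]
(135, 305) [ 21  93 211] [0.511 0.411 0.029]
(145, 338) [ 22  87 210] [0.436 0.392 0.01 ]
(190, 285) [ 21  89 211] [0.556 0.289 0.028]
(210, 315) [ 22  91 190] [0.488 0.244 0.013]
(118, 300) [ 20  95 204] [0.522 0.449 0.033]
(175, 275) [ 21  92 211] [0.579 0.323 0.031]
```

View pics/crop2.png

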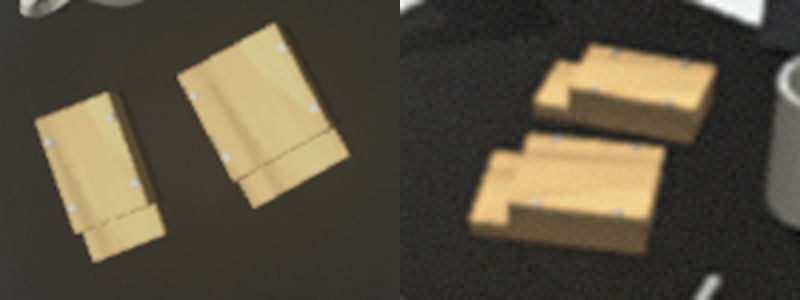

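The crop shows the lips and mouths at the lower right. In the crop's left half, the wide roof corners are about (178,75), (275,22), (335,127) and (240,181). The narrow ones are about (36,120), (108,92), (156,205) and (78,234).

```bash
cat >> h.py <<'E'
def tri(c,uv,s,uv2):
    o1,d1=ray(c,uv);o2,d2=ray(s,uv2);out=[]
    for a,b in zip(d1,d2):
        t=np.linalg.lstsq(np.c_[a,-b],o2-o1,rcond=None)[0]; p,q=o1+t[0]*a,o2+t[1]*b
        out.append(np.r_[(p+q)/2,np.linalg.norm(p-q)])
    return np.array(out)
def comp(m,near,tol=40):
    N,l,st,ce=cv2.connectedComponentsWithStats(m.astype(np.uint8))
    k=[i for i in range(1,N) if st[i,4]>25 and np.hypot(*(ce[i]-near))<tol]
    i=max(k,key=lambda i:st[i,4]); return l==i
def scraper(c,near,ztop=.026,zb=.003):
    """near = pixel near scraper; returns origin xy, yaw (towards the blade), using handle and blade rects"""
    hsv=cv2.cvtColor(c["color"],cv2.COLOR_RGB2HSV)
    hm=comp((hsv[...,0]<19)&(hsv[...,1]>120)&(hsv[...,2]>70),near)
    bm=comp((hsv[...,1]<40)&(hsv[...,2]>150),near)
    R=[]
    for m,z in((hm,ztop),(bm,zb)):
        v,u=np.nonzero(m); P=plane(c,np.c_[u,v],z)[:,:2]; R.append(cv2.minAreaRect((P*1000).astype(np.float32)))
    h,b=np.array(R[0][0]),np.array(R[1][0]); 
    def ax(r,ref):
        p=cv2.boxPoints(r); e=[p[1]-p[0],p[2]-p[1]]; e=max(e,key=np.linalg.norm); e=e/np.linalg.norm(e); return e if e@ref>0 else -e
    return R,np.degrees(np.arctan2(*(b-h)[::-1])),[np.degrees(np.arctan2(*ax(r,b-h)[::-1])) for r in R]
E
python3 - <<'E'
import numpy as np,cv2
from h import *
c=dict(np.load("top0.npz"));s=dict(np.load("scene0.npz"))
f=lambda L:np.array(L)/2.857+[100,255]
W=f([(178,75),(275,22),(335,127),(240,181)]);Nn=f([(36,120),(108,92),(156,205),(78,234)])
g=lambda L:np.array(L)/4+[310-100,130]
Ws=np.array([(665,148),(650,222),(508,205),(524,133)],float); Ns=np.array([(716,65),(697,112),(568,90),(588,44)],float)
for n,t,sc in(("wide",W,Ws),("narrow",Nn,Ns)):
    P=plane(c,t,.03)
    T=tri(c,t,s,(sc-[400,0])/4+[310,130])
    print(n,P.round(4)[:,:2].tolist(),"\n tri",T.round(4).tolist())
    print(" sides",[round(np.linalg.norm(P[i]-P[(i+1)%4]),4) for i in range(4)])
    mo=(P[2]+P[3])/2; fa=(P[0]+P[1])/2; d=fa-mo; print(" mouth",mo.round(4)[:2],"yaw",np.degrees(np.arctan2(d[1],d[0])).round(1), "edge yaw",[np.degrees(np.arctan2(*(e)[1::-1])).round(1) for e in (P[1]-P[2],P[0]-P[3],P[2]-P[3],P[1]-P[0])])
for k,n,p,q in((c,"top",(266,335),(338,325)),(s,"scene",(287,194),(250,230))):
    for w in(p,q):
        R,y,ya=scraper(k,w); print(n,[(np.round(r[0],1),np.round(r[1],1)) for r in R],round(y,1),np.round(ya,1))
# roof by depth
P=cloud(c)
for n,nr in(("wide",(192,290)),("narrow",(135,315))):
    hsv=cv2.cvtColor(c["color"],cv2.COLOR_RGB2HSV)
    Z=cv2.medianBlur(P[...,2].astype(np.float32),5)
    m=comp((Z>.024)&(hsv[...,2]>165)&(hsv[...,1]>60),nr); v,u=np.nonzero(m)
    r=cv2.minAreaRect((plane(c,np.c_[u,v],.03)[:,:2]*1000).astype(np.float32)); print(n,r)
E
```

```text
wide [[0.5647, 0.3513], [0.6071, 0.2755], [0.5236, 0.2258], [0.481, 0.2998]] 
 tri [[0.5661, 0.3535, 0.0265, 0.0035], [0.6092, 0.2783, 0.0239, 0.0044], [0.5258, 0.2287, 0.026, 0.0062], [0.4821, 0.301, 0.0295, 0.0031]]
 sides [np.float64(0.0869), np.float64(0.0972), np.float64(0.0854), np.float64(0.0983)]
 mouth [0.5023 0.2628] yaw 31.2 edge yaw [np.float64(30.7), np.float64(31.6), np.float64(-60.1), np.float64(-60.8)]
narrow [[0.5289, 0.4621], [0.5511, 0.4062], [0.4622, 0.3652], [0.4396, 0.4255]] 
 tri [[0.5302, 0.4641, 0.0282, 0.0036], [0.5528, 0.4098, 0.0232, 0.0039], [0.4646, 0.3693, 0.0249, 0.0072], [0.4404, 0.427, 0.0284, 0.0025]]
 sides [np.float64(0.0602), np.float64(0.0979), np.float64(0.0644), np.float64(0.0965)]
 mouth [0.4509 0.3954] yaw 23.5 edge yaw [np.float64(24.8), np.float64(22.3), np.float64(-69.5), np.float64(-68.3)]
top [(array([399.5, 120.1]), array([25.1, 76.5])), (array([492. , 113.5]), array([35.1, 79.1]))] -4.1 [-4.2 -4.3]
top [(array([419.7, -30.3]), array([24.7, 76.8])), (array([507.6, -55.8]), array([61. , 80.4]))] -16.2 [-15.7 -16.1]
scene [(array([421.9, 116.2]), array([ 43. , 110.8])), (array([493.7, 112.4]), array([32.9, 77.5]))] -3.1 [-14.1  -4.6]
scene [(array([440.2, -36.3]), array([ 34.4, 110.8])), (array([510.5, -56.5]), array([59.3, 78.7]))] -16.1 [-21.5 -15.9]
wide ((543.7103271484375, 291.3275146484375), (95.67863464355469, 85.69123840332031), 29.3198299407959)
narrow ((495.58892822265625, 417.8258056640625), (96.31658935546875, 60.120784759521484), 21.75567626953125)
```

```bash
cat > plan.py <<'E'
import sys,json,numpy as np
from bench import ctrl
# usage: plan.py 'x,y,z,jawyaw_deg' ... (mm) ; jaw yaw = world direction of tool y, taken mod 180 ; '-' keeps
o=ctrl.get_obs(); p=o["eef_pos"]*1000; w,x,y,z=o["eef_rot"]
Y=np.array([2*(x*y-w*z),1-2*(x*x+z*z)]); yaw=np.degrees(np.arctan2(Y[1],Y[0]))
print("now",p.round(1),"jawyaw",round(yaw,1),"t",round(o["time_s"],1),"q6",round(o["q"][5],2),"open",round(o["opening"]*85.4,1),"F",o["wrist_force"].round(1))
for a in sys.argv[1:]:
    v=a.split(","); t=np.array([p[i] if v[i]=="-" else float(v[i]) for i in range(3)]); ty=yaw if v[3]=="-" else float(v[3])
    dy=(ty-yaw+90)%180-90
    n=int(np.ceil(max(np.abs(t-p).max()/199,abs(dy)/85)))or 1
    for k in range(n):
        d=(t-p)/n; c,s=np.cos(np.radians(yaw)),np.sin(np.radians(yaw))
        ty_=d[0]*c+d[1]*s; tx=-d[0]*s+d[1]*c if False else None
        # tool z down: x = y cross z ; y=(c,s,0), z=(0,0,-1) -> x=(-s,c,0)
        tx=d[0]*(-s)+d[1]*c
        print(a,k+1,"/",n,"row",[round(tx/200,3),round(ty_/200,3),round(-d[2]/200,3),round(-np.radians(dy/n)/1.5,3)],"rows>=",int(np.ceil(max(np.linalg.norm(d)/62.5,abs(dy/n)/10.7))))
        yaw+=dy/n;
        p=p+d
E
python3 plan.py 428,118,110,85.8 428,118,12,85.8
```

```text
now [210.2 534.6 215.1] jawyaw 68.5 t 0.1 q6 -0.21 open 85.5 F [ 0.2  0.4 -0.1]
428,118,110,85.8 1 / 3 row [np.float64(-0.592), np.float64(-0.513), np.float64(0.175), np.float64(-0.067)] rows>= 3
428,118,110,85.8 2 / 3 row [np.float64(-0.358), np.float64(-0.38), np.float64(0.117), np.float64(-0.067)] rows>= 2
428,118,110,85.8 3 / 3 row [np.float64(-0.212), np.float64(-0.276), np.float64(0.078), np.float64(-0.067)] rows>= 2
428,118,12,85.8 1 / 1 row [np.float64(-0.367), np.float64(-0.592), np.float64(0.646), np.float64(-0.0)] rows>= 4
```

```bash
sed -i 's/    for k in range(n):/    D=(t-p)\/n\n    for k in range(n):/; s/d=(t-p)\/n;/d=D;/; s/print(a,k+1,"\/",n,"row",\[round(tx\/200,3),round(ty_\/200,3),round(-d\[2\]\/200,3),round(-np.radians(dy\/n)\/1.5,3)\]/print(a,k+1,"\/",n,"row",np.round([tx\/200,ty_\/200,-d[2]\/200,-np.radians(dy\/n)\/1.5],3).tolist()/' plan.py; python3 plan.py 428,118,110,85.8 428,118,12,85.8
```

```text
now [210.2 534.6 215.1] jawyaw 68.5 t 0.1 q6 -0.21 open 85.5 F [ 0.2  0.4 -0.1]
428,118,110,85.8 1 / 3 row [-0.592, -0.513, 0.175, -0.067] rows>= 3
428,118,110,85.8 2 / 3 row [-0.538, -0.57, 0.175, -0.067] rows>= 3
428,118,110,85.8 3 / 3 row [-0.478, -0.621, 0.175, -0.067] rows>= 3
428,118,12,85.8 1 / 1 row [0.0, -0.0, 0.49, -0.0] rows>= 2
```

```bash
python3 -m handwheel '[[[-0.592,-0.513,0.175,-0.067],[-0.592,-0.513,0.175,-0.067],[-0.592,-0.513,0.175,-0.067],[-0.592,-0.513,0.175,-0.067]]]' 60
python3 -m handwheel '[[[-0.538,-0.57,0.175,-0.067],[-0.538,-0.57,0.175,-0.067],[-0.538,-0.57,0.175,-0.067],[-0.538,-0.57,0.175,-0.067]]]'
python3 -m handwheel '[[[-0.478,-0.621,0.175,-0.067],[-0.478,-0.621,0.175,-0.067],[-0.478,-0.621,0.175,-0.067],[-0.478,-0.621,0.175,-0.067],[-0.478,-0.621,0.175,-0.067]]]'
python3 plan.py 428,118,12,85.8
python3 - <<'E'
from h import *; from bench import ctrl
c=ctrl.camera("top"); s=ctrl.camera("scene")
cv2.imwrite("pics/s1.png",np.hstack([cv2.resize(c["color"][260:400,200:360],(400,350)),cv2.resize(s["color"][130:270,210:370],(400,350))])[...,::-1])
E
```

```text
time_s: 0.6
eef_pos: [0.2835, 0.3943, 0.18]
eef_rot: [-0.001, 0.138, 0.99, -0.001]
wrist_force: [-0.5, 0.4, -0.0]
opening: 0.706
grasp_force: 0.0
time_s: 1.1
eef_pos: [0.3563, 0.2566, 0.1456]
eef_rot: [-0.0, 0.088, 0.996, -0.0]
wrist_force: [0.2, 0.2, 1.0]
opening: 0.705
grasp_force: 0.0
time_s: 1.72
eef_pos: [0.4284, 0.12, 0.1111]
eef_rot: [-0.0, 0.036, 0.999, 0.0]
wrist_force: [-0.5, 0.4, 0.3]
opening: 0.701
grasp_force: 0.0
now [428.4 120.  111.1] jawyaw 85.9 t 1.7 q6 -1.49 open 59.9 F [-0.5  0.4  0.3]
428,118,12,85.8 1 / 1 row [0.001, -0.01, 0.496, 0.001] rows>= 2
```

View pics/s1.png

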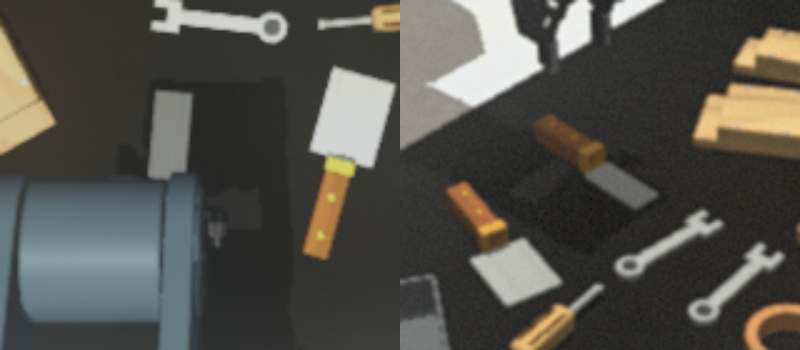

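The gripper stands above the narrow scraper's handle, with both scrapers undisturbed. Now I'll go down, close and lift.

```bash
python3 -m handwheel '[[[0,0,0.3,0],[0,0,0.42,0],[0,0,0.49,0],[0,0,0.49,0],[0,0,0.49,0]]]'
python3 -m handwheel '[[[0,0,0,0],[0,0,0,0],[0,0,0,0],[0,0,0,0],[0,0,0,0],[0,0,0,0]]]' 10
python3 -m handwheel '[[[0,0,-0.2,0],[0,0,-0.4,0],[0,0,-0.4,0],[0,0,-0.4,0],[0,0,-0.4,0]]]'
python3 plan.py 
python3 - <<'E'
from h import *; from bench import ctrl
c=ctrl.camera("top"); s=ctrl.camera("scene")
np.savez("s2.npz",**s);np.savez("c2.npz",**c)
cv2.imwrite("pics/s2.png",np.hstack([cv2.resize(c["color"][260:400,200:360],(400,350)),cv2.resize(s["color"][130:270,210:370],(400,350))])[...,::-1])
E
```

```text
time_s: 2.45
eef_pos: [0.4296, 0.1189, 0.014]
eef_rot: [0.001, 0.036, 0.999, 0.0]
wrist_force: [-0.1, -0.6, 0.7]
opening: 0.7
grasp_force: 0.0
time_s: 3.2
eef_pos: [0.4285, 0.1185, 0.0129]
eef_rot: [-0.0, 0.037, 0.999, -0.0]
wrist_force: [0.4, 0.4, -0.3]
opening: 0.113
grasp_force: 0.0
time_s: 3.82
eef_pos: [0.4273, 0.1185, 0.0916]
eef_rot: [-0.001, 0.037, 0.999, -0.0]
wrist_force: [0.1, 0.4, -0.6]
opening: 0.115
grasp_force: 0.0
now [427.3 118.5  91.6] jawyaw 85.8 t 3.8 q6 -1.5 open 9.8 F [ 0.1  0.4 -0.6]
```

View pics/s2.png

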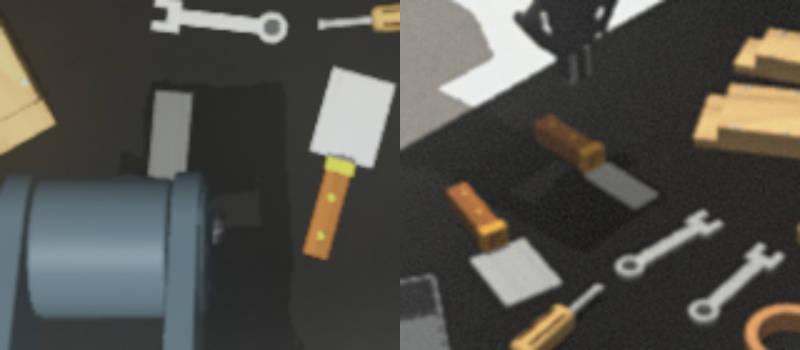

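```bash
python3 - <<'E'
from h import *; from bench import ctrl
s=dict(np.load("s2.npz"));c=dict(np.load("c2.npz"));t=ctrl.get_obs()["eef_pos"]
for P in(t,t-[0,0,.008],[.428,.118,.026],[.453,.116,.026],[.365,.122,.026]): print(np.round(P,3),"scene",proj(s,P).round(0),((proj(s,P)-[210,130])*2.5).round(0),"top",proj(c,P).round(0))
print(s["pose"].round(3).tolist(),s["K"])
Z=cloud(s); 
for u,v in((430,150),(395,158),(300,195),(440,200),(445,210)): print(u,v)
for cx,cy in((577,70),(560,130),(590,155)):
    u,v=int(210+cx/2.5),int(130+cy/2.5); print((cx,cy),(u,v),Z[v,u].round(3))
E
```

```text
[0.428 0.119 0.092] scene [[280. 165.]] [[175.  87.]] top [[262. 344.]]
[0.428 0.119 0.084] scene [[280. 168.]] [[175.  94.]] top [[262. 344.]]
[0.428 0.118 0.026] scene [[281. 186.]] [[178. 139.]] top [[264. 342.]]
[0.453 0.116 0.026] scene [[288. 190.]] [[194. 149.]] top [[265. 331.]]
[0.365 0.122 0.026] scene [[266. 176.]] [[140. 116.]] top [[262. 370.]]
[[0.741, 0.432, -0.514, 1.253], [0.671, -0.498, 0.549, -0.656], [-0.019, -0.752, -0.659, 0.828], [0.0, 0.0, 0.0, 1.0]] [[513.29153375   0.         310.20729787]
 [  0.         513.29153375 237.75618386]
 [  0.           0.           1.        ]]
430 150
395 158
300 195
440 200
445 210
(577, 70) (440, 158) [ 0.657  0.55  -0.001]
(560, 130) (434, 182) [0.712 0.428 0.003]
(590, 155) (446, 192) [ 0.759  0.413 -0.001]
```

```bash
python3 - <<'E'
from h import *; from bench import ctrl
for f in("scene0","s2"):
    R,y,ya=scraper(dict(np.load(f+".npz")),(287,194)); print([(np.round(r[0],1),np.round(r[1],1)) for r in R],round(y,1),np.round(ya,1))
E
python3 plan.py 428,118,40,85.8
python3 -m handwheel '[[[0,0,0,0],[0,0,0.33,0],[0,0,0.33,0],[0,0,0.33,0],[0,0,0.33,0]]]' 50
python3 -m handwheel '[[[0,0,0.05,0],[0,0,0.08,0],[0,0,0.08,0]]]'
python3 - <<'E'
from h import *; from bench import ctrl
s=ctrl.camera("scene");s1=s["color"]
cv2.imwrite("pics/s3.png",cv2.resize(s1[140:220,240:340],(800,600),interpolation=cv2.INTER_CUBIC)[...,::-1])
E
```

```text
[(array([421.9, 116.2]), array([ 43. , 110.8])), (array([493.7, 112.4]), array([32.9, 77.5]))] -3.1 [-14.1  -4.6]
now [427.5 118.5  91.7] jawyaw 85.8 t 3.9 q6 -1.5 open 9.8 F [ 0.4  0.7 -0.2]
428,118,40,85.8 1 / 1 row [-0.002, -0.002, 0.259, -0.0] rows>= 1
time_s: 4.55
eef_pos: [0.4304, 0.1186, 0.0289]
eef_rot: [0.002, 0.037, 0.999, 0.0]
wrist_force: [0.3, -0.5, -0.5]
opening: 0.586
grasp_force: 0.0
time_s: 4.92
eef_pos: [0.428, 0.1185, 0.0105]
eef_rot: [-0.001, 0.037, 0.999, -0.0]
wrist_force: [-0.1, 0.7, -0.1]
opening: 0.581
grasp_force: 0.0Traceback (most recent call last):
  File "<stdin>", line 3, in <module>
  File "h.py", line 29, in scraper
    bm=comp((hsv[...,1]<40)&(hsv[...,2]>150),near)
  File "h.py", line 24, in comp
    i=max(k,key=lambda i:st[i,4]); return l==i
ValueError: max() iterable argument is empty
```

View pics/s3.png

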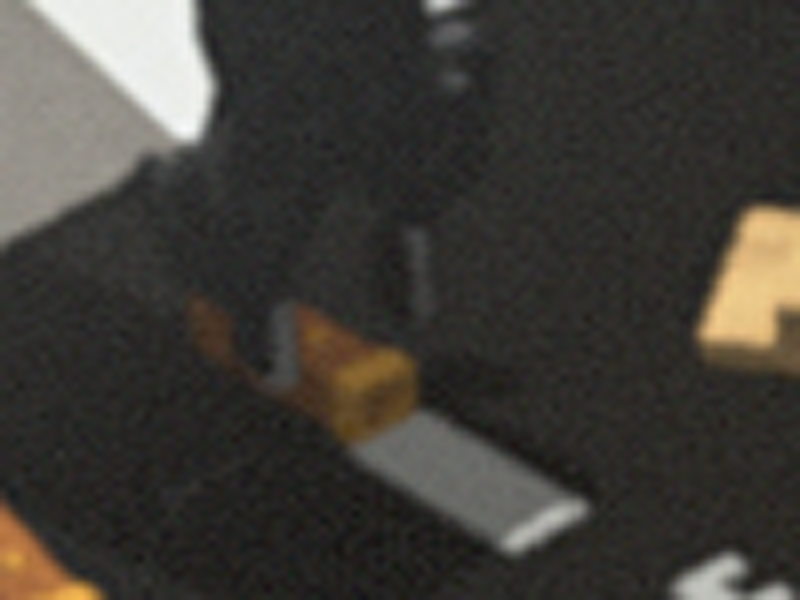

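The fingers flank the handle as intended (crop about (285,350) and (420,280)). I'll close in stages and watch the readings.

```bash
for i in 1; do python3 -m handwheel '[[[0,0,0.005,0],[0,0,0.005,0]]]' 28; python3 -m handwheel '[[[0,0,0,0],[0,0,0,0]]]' 22;python3 -m handwheel '[[[0,0,0,0],[0,0,0,0]]]' 15; done
python3 - <<'E'
from h import *; from bench import ctrl
s=ctrl.camera("scene");s1=s["color"]
cv2.imwrite("pics/s4.png",cv2.resize(s1[140:220,240:340],(800,600),interpolation=cv2.INTER_CUBIC)[...,::-1])
E
```

```text
time_s: 5.22
eef_pos: [0.4285, 0.1185, 0.0099]
eef_rot: [0.0, 0.037, 0.999, -0.0]
wrist_force: [0.1, -1.0, 0.4]
opening: 0.329
grasp_force: 0.0
time_s: 5.48
eef_pos: [0.4286, 0.1186, 0.01]
eef_rot: [0.0, 0.037, 0.999, 0.0]
wrist_force: [-1.1, -0.0, 0.9]
opening: 0.261
grasp_force: 14.3
time_s: 5.72
eef_pos: [0.4293, 0.1188, 0.0108]
eef_rot: [0.001, 0.037, 0.999, 0.0]
wrist_force: [-2.7, 1.7, 9.6]
opening: 0.173
grasp_force: 5.0
```

View pics/s4.png

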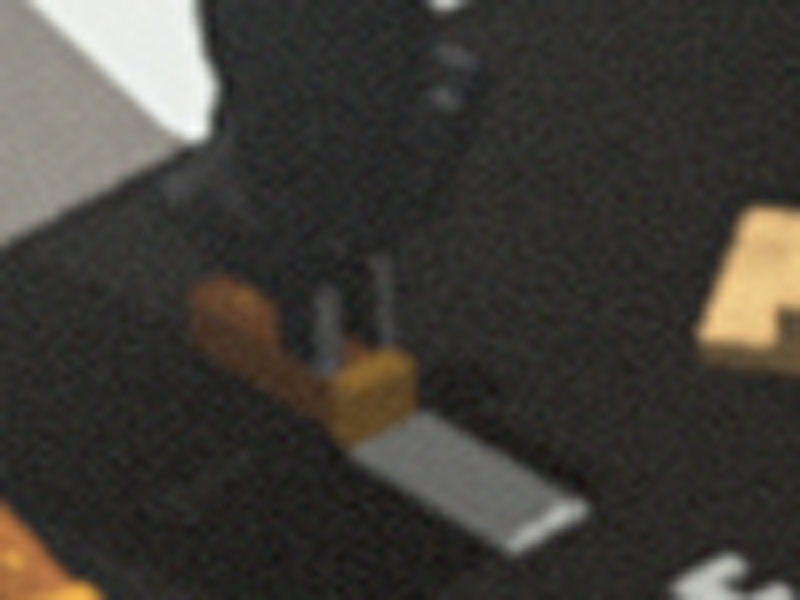

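The fingers rode up over the handle's top edges: fz was +9.6 and they ended shut on top, at crop (330,350). The pads stand farther back than I assumed, so I'll open and regrip deeper, with the grasp point at mid-handle.

```bash
python3 -m handwheel '[[[0,0,-0.1,0],[0,0,-0.1,0],[0,0,-0.1,0]]]' 42; python3 -m handwheel '[[[0,0,0.06,0],[0,0,0.1,0],[0,0,0.12,0],[0,0,0.12,0]]]';python3 -m handwheel '[[[0,0,0.01,0],[0,0,0.015,0],[0,0,0.015,0]]]' 32; python3 -m handwheel '[[[0,0,0,0],[0,0,0,0],[0,0,0,0]]]' 20
```

```text
time_s: 6.15
eef_pos: [0.4283, 0.1185, 0.0295]
eef_rot: [-0.0, 0.037, 0.999, -0.0]
wrist_force: [-0.1, -0.7, -0.9]
opening: 0.493
grasp_force: 0.0
time_s: 6.65
eef_pos: [0.428, 0.1185, 0.0052]
eef_rot: [-0.001, 0.037, 0.999, -0.0]
wrist_force: [-1.2, 0.3, 0.1]
opening: 0.488
grasp_force: 0.0
time_s: 7.02
eef_pos: [0.4286, 0.1185, 0.003]
eef_rot: [0.0, 0.037, 0.999, 0.0]
wrist_force: [0.2, 0.9, -0.1]
opening: 0.374
grasp_force: 0.0
time_s: 7.4
eef_pos: [0.4287, 0.1185, 0.0033]
eef_rot: [0.0, 0.037, 0.999, -0.0]
wrist_force: [-1.9, -0.8, 6.2]
opening: 0.256
grasp_force: 59.3
```

```bash
python3 -m handwheel '[[[0,0,0,0],[0,0,0,0],[0,0,-0.03,0],[0,0,-0.1,0],[0,0,-0.2,0],[0,0,-0.3,0],[0,0,-0.35,0],[0,0,-0.35,0]]]' 12
python3 - <<'E'
from h import *; from bench import ctrl
s=ctrl.camera("scene");s1=s["color"]
cv2.imwrite("pics/s5.png",cv2.resize(s1[110:230,220:380],(800,600),interpolation=cv2.INTER_CUBIC)[...,::-1])
E
```

```text
time_s: 8.4
eef_pos: [0.4292, 0.1186, 0.0738]
eef_rot: [0.001, 0.037, 0.999, 0.0]
wrist_force: [-0.1, -0.9, -2.2]
opening: 0.257
grasp_force: 62.9
```

View pics/s5.png

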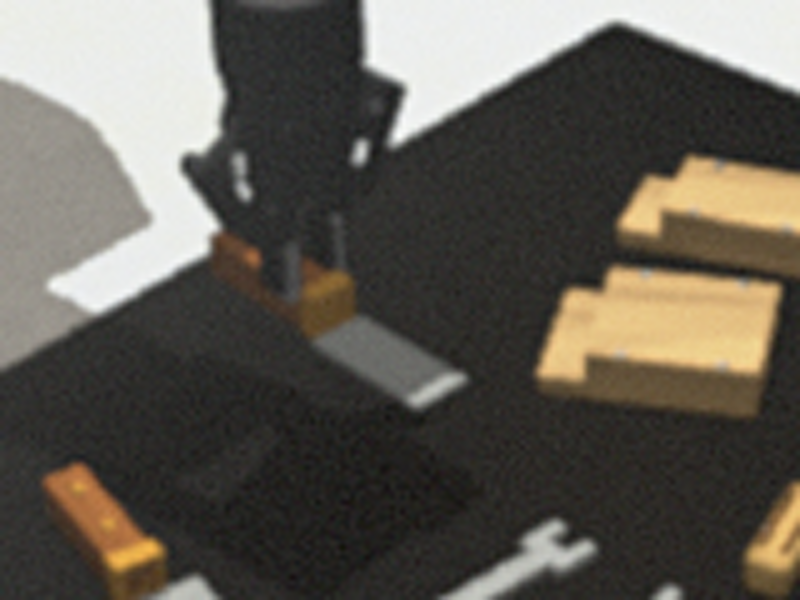

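It is held level. Underside ≈ TCP z − 3 mm. I'll move it to 30 mm in front of the narrow mouth, kept high.

```bash
python3 plan.py 327,348,75,112.5
```

```text
now [428.6 118.5  73.1] jawyaw 85.8 t 8.4 q6 -1.5 open 21.6 F [-0.1  0.2 -2.1]
327,348,75,112.5 1 / 2 row [0.295, 0.554, -0.005, -0.155] rows>= 3
327,348,75,112.5 2 / 2 row [0.159, 0.607, -0.005, -0.155] rows>= 3
```

```bash
python3 -m handwheel '[[[0.15,0.25,-0.01,-0.07],[0.295,0.5,-0.01,-0.155],[0.295,0.554,-0.01,-0.155],[0.295,0.554,-0.01,-0.155]]]'
python3 -m handwheel '[[[0.08,0.25,0,-0.07],[0.159,0.5,0,-0.155],[0.159,0.607,0,-0.155],[0.159,0.607,0,-0.155],[0.159,0.607,0,-0.155],[0.159,0.607,0,-0.155]]]'
python3 plan.py
python3 - <<'E'
from h import *; from bench import ctrl
c=ctrl.camera("top");s=ctrl.camera("scene");np.savez("c6.npz",**c);np.savez("s6.npz",**s)
cv2.imwrite("pics/s6.png",np.hstack([cv2.resize(c["color"][270:400,90:220],(400,400),interpolation=cv2.INTER_CUBIC),cv2.resize(s["color"][100:200,300:400],(400,400),interpolation=cv2.INTER_CUBIC)])[...,::-1])
E
```

```text
time_s: 8.95
eef_pos: [0.3776, 0.2336, 0.0744]
eef_rot: [-0.0, -0.08, 0.997, -0.0]
wrist_force: [-0.2, -0.1, -1.4]
opening: 0.252
grasp_force: 62.9
time_s: 9.7
eef_pos: [0.3277, 0.347, 0.0747]
eef_rot: [-0.0, -0.194, 0.981, -0.0]
wrist_force: [0.2, -0.3, -1.3]
opening: 0.256
grasp_force: 62.9
now [327.7 347.   74.7] jawyaw 112.3 t 9.7 q6 -1.4 open 21.9 F [ 0.2 -0.3 -1.3]
```

View pics/s6.png

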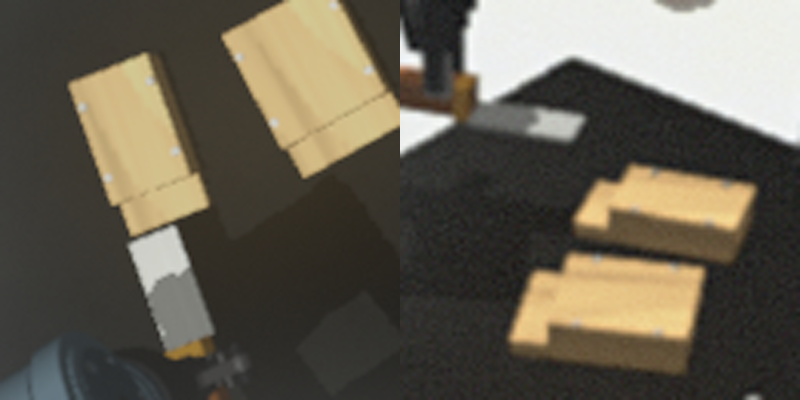

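The blade tip and narrow mouth are both in view. I'll triangulate the blade's front corners, top crop (128,242) and (178,226) and scene crop (185,115) and (173,142), along with the mouth roof corners.

```bash
python3 - <<'E'
from h import *
c=dict(np.load("c6.npz"));s=dict(np.load("s6.npz"))
t=np.array([(128,242),(178,226),(113,206),(200,173),(68,83),(150,52)])/3.077+[90,270]
q=np.array([(185,115),(173,142),(232,165),(212,210),(357,183),(337,228)])/4+[300,100]
T=tri(c,t,s,q); print((T*1000).round(1))
# subpixel-ish by masks
hsv=cv2.cvtColor(c["color"],cv2.COLOR_RGB2HSV); P=cloud(c)
bm=comp((hsv[...,1]<40)&(hsv[...,2]>75)&(P[...,2]>.04)&(P[...,2]<.1)&(P[...,0]<.46),(144,355),25)
v,u=np.nonzero(bm); print(len(u),"blade z depth",np.percentile(P[bm][:,2],[10,50,90]))
p=P[bm]; A=np.c_[p[:,:2],np.ones(len(p))]; print("plane",np.linalg.lstsq(A,p[:,2],rcond=None)[0])
for z in(.070,.074): r=cv2.minAreaRect((plane(c,np.c_[u,v],z)[:,:2]*1000).astype(np.float32)); print(r)
for cam,nr,k in((c,(135,315),.03),):
    Z=cv2.medianBlur(P[...,2].astype(np.float32),5)
    for th in(.022,.024,.026):
        m=comp((Z>th)&(hsv[...,2]>165)&(hsv[...,1]>60)&(Z<.05),nr); v,u=np.nonzero(m); print(cv2.minAreaRect((plane(c,np.c_[u,v],k)[:,:2]*1000).astype(np.float32)))
E
```

```text
[[417.6 402.3  71.9   2.4]
 [429.9 370.4  67.7   6.6]
 [440.9 429.7  26.3   4.6]
 [466.7 369.2  25.6   9.8]
 [530.4 464.8  29.6   3.8]
 [553.8 406.5  28.4   5.3]]
603 blade z depth [0.07174554 0.07471151 0.07770625]
plane [-0.00113719 -0.00140415  0.07568585]
((385.07421875, 372.1028747558594), (79.51372528076172, 34.99272155761719), 22.075407028198242)
((385.4757385253906, 370.9103088378906), (79.25350952148438, 34.878177642822266), 22.0754337310791)
((495.6004943847656, 417.8304138183594), (95.55673217773438, 60.120784759521484), 21.75567626953125)
((495.6004943847656, 417.8304138183594), (95.55673217773438, 60.120784759521484), 21.75567626953125)
((495.6004943847656, 417.8304138183594), (95.55673217773438, 60.120784759521484), 21.75567626953125)
```

```bash
python3 -m handwheel '[[[0,0.013,0.1,0],[0,0.013,0.2,0],[0,0.013,0.281,0],[0,0.013,0.281,0],[0,0.013,0.281,0],[0,0.013,0.281,0]]]'
python3 plan.py
python3 -m handwheel '[[[-0.04,0,0,0],[-0.08,0,0,0],[-0.12,0,0,0],[-0.16,0,0,0],[-0.2,0,0,0],[-0.2,0,0,0]]]'
python3 -m handwheel '[[[-0.025,0,0,0],[-0.05,0,0,0],[-0.075,0,0,0],[-0.1,0,0,0],[-0.1,0,0,0]]]'
```

```text
time_s: 10.55
eef_pos: [0.3268, 0.351, 0.0195]
eef_rot: [0.001, -0.195, 0.981, 0.0]
wrist_force: [-0.3, -0.1, -1.3]
opening: 0.252
grasp_force: 62.9
now [326.8 351.   19.5] jawyaw 112.4 t 10.6 q6 -1.39 open 21.5 F [-0.3 -0.1 -1.3]
time_s: 11.3
eef_pos: [0.3638, 0.3661, 0.0187]
eef_rot: [0.0, -0.194, 0.981, 0.0]
wrist_force: [-0.0, -0.7, -1.5]
opening: 0.257
grasp_force: 62.9
time_s: 11.92
eef_pos: [0.3821, 0.3737, 0.0188]
eef_rot: [0.0, -0.195, 0.981, 0.0]
wrist_force: [-1.2, -0.1, -0.6]
opening: 0.253
grasp_force: 62.9
```

```bash
python3 -m handwheel '[[[-0.025,0,0,0],[-0.05,0,0,0],[-0.075,0,0,0],[-0.1,0,0,0],[-0.1,0,0,0]]]' | grep -E "pos|wrist"
python3 -m handwheel '[[[-0.02,0,0,0],[-0.035,0,0,0],[-0.045,0,0,0],[-0.045,0,0,0],[-0.045,0,0,0]]]'| grep -E "pos|wrist"
```

```text
eef_pos: [0.4006, 0.3813, 0.0187]
wrist_force: [0.7, -0.1, -0.6]
eef_pos: [0.4083, 0.3845, 0.0187]
wrist_force: [0.1, 0.3, -2.1]
```

```bash
for i in 1; do 
python3 -m handwheel '[[[-0.01,0,0,0],[-0.02,0,0,0],[-0.02,0,0,0],[-0.02,0,0,0]]]' | grep -E "pos|wrist"
python3 -m handwheel '[[[-0.01,0,0,0],[-0.01,0,0,0],[-0.01,0,0,0]]]' | grep -E "pos|wrist"
python3 -m handwheel '[[[-0.01,0,0,0],[-0.01,0,0,0],[-0.01,0,0,0]]]' | grep -E "pos|wrist"
python3 -m handwheel '[[[-0.01,0,0,0],[-0.01,0,0,0],[-0.01,0,0,0]]]' | grep -E "pos|wrist"; done
```

```text
eef_pos: [0.412, 0.3861, 0.0186]
wrist_force: [1.3, -0.8, -1.8]
eef_pos: [0.4139, 0.3869, 0.0187]
wrist_force: [-0.4, 0.7, -2.1]
eef_pos: [0.4158, 0.3876, 0.0187]
wrist_force: [-0.4, -0.8, -1.0]
eef_pos: [0.4161, 0.3878, 0.0181]
wrist_force: [-5.0, -2.2, 0.4]
```

Contact with the stop: the force is 5.4 N purely along the axis, at a depth of about 64 mm. I'll lower it to the slot floor, then release.

```bash
python3 -m handwheel '[[[0,0,0.007,0],[0,0,0.011,0],[0,0,0.014,0],[0,0,0.014,0]]]' | grep -E "pos|wrist"
python3 -m handwheel '[[[0,0,0.004,0],[0,0,0.004,0],[0,0,0.004,0]]]' | grep -E "pos|wrist"
```

```text
eef_pos: [0.416, 0.3878, 0.0153]
wrist_force: [-5.6, -1.9, 0.2]
eef_pos: [0.416, 0.3878, 0.0153]
wrist_force: [-8.5, -3.5, 8.0]
```

```bash
python3 -m handwheel '[[[0,0,-0.002,0],[0,0,-0.002,0]]]' 30| grep -E "pos|wrist|open"
python3 -m handwheel '[[[0,0,0,0],[0,0,-0.002,0]]]' 44| grep -E "pos|wrist|open"
python3 -m handwheel '[[[0,0,-0.1,0],[0,0,-0.25,0],[0,0,-0.4,0],[0,0,-0.4,0],[0,0,-0.4,0]]]' | grep -E "pos|wrist|open"
python3 plan.py 446.6,-38,100,73.9 446.6,-38,20,73.9 
```

```text
eef_pos: [0.4186, 0.3888, 0.016]
wrist_force: [0.2, 0.4, -0.4]
opening: 0.351
eef_pos: [0.4179, 0.3884, 0.0159]
wrist_force: [0.1, 0.0, 0.8]
opening: 0.511
eef_pos: [0.4176, 0.3883, 0.0962]
wrist_force: [-0.9, 0.5, -1.2]
opening: 0.516
now [417.6 388.3  96.2] jawyaw 112.4 t 16.8 q6 -1.42 open 44.1 F [-0.9  0.5 -1.2]
446.6,-38,100,73.9 1 / 3 row [0.227, -0.675, -0.006, 0.149] rows>= 3
446.6,-38,100,73.9 2 / 3 row [0.071, -0.709, -0.006, 0.149] rows>= 3
446.6,-38,100,73.9 3 / 3 row [-0.089, -0.707, -0.006, 0.149] rows>= 3
446.6,-38,20,73.9 1 / 1 row [0.0, -0.0, 0.4, -0.0] rows>= 2
```

```bash
python3 -m handwheel '[[[0.227,-0.675,-0.006,0.149],[0.227,-0.675,-0.006,0.149],[0.227,-0.675,-0.006,0.149],[0.227,-0.675,-0.006,0.149]]]'|grep pos
python3 -m handwheel '[[[0.071,-0.709,-0.006,0.149],[0.071,-0.709,-0.006,0.149],[0.071,-0.709,-0.006,0.149],[0.071,-0.709,-0.006,0.149]]]'|grep pos
python3 -m handwheel '[[[-0.089,-0.707,-0.006,0.149],[-0.089,-0.707,-0.006,0.149],[-0.089,-0.707,-0.006,0.149],[-0.089,-0.707,-0.006,0.149],[-0.089,-0.707,-0.006,0.149]]]'|grep pos
python3 plan.py 446.6,-38,3,73.9
python3 - <<'E'
from h import *; from bench import ctrl
c=ctrl.camera("top")
hsv=cv2.cvtColor(c["color"],cv2.COLOR_RGB2HSV)
hm=comp((hsv[...,0]<19)&(hsv[...,1]>120)&(hsv[...,2]>70),(160,360),50); v,u=np.nonzero(hm)
print("narrow handle",cv2.minAreaRect((plane(c,np.c_[u,v],.038)[:,:2]*1000).astype(np.float32)))
s=ctrl.camera("scene"); hsv=cv2.cvtColor(s["color"],cv2.COLOR_RGB2HSV)
bm=comp((hsv[...,1]<40)&(hsv[...,2]>75),(257,238),20);v,u=np.nonzero(bm);print("wide blade",cv2.minAreaRect((plane(s,np.c_[u,v],.003)[:,:2]*1000).astype(np.float32)))
E
```

```text
eef_pos: [0.427, 0.2454, 0.0965]
eef_pos: [0.4373, 0.1042, 0.0982]
eef_pos: [0.4467, -0.0362, 0.0991]
now [446.7 -36.2  99.1] jawyaw 74.1 t 18.4 q6 -1.64 open 43.6 F [ 0.1  0.8 -0. ]
446.6,-38,3,73.9 1 / 1 row [-0.002, -0.009, 0.481, 0.003] rows>= 2
narrow handle ((390.416015625, 373.5082092285156), (77.44674682617188, 29.196989059448242), 22.249794006347656)
wide blade ((510.59051513671875, -56.83679962158203), (60.339656829833984, 81.93827056884766), 74.08064270019531)
```

```bash
python3 -m handwheel '[[[0,0,0.25,0],[0,0,0.4,0],[0,0,0.46,0],[0,0,0.485,0],[0,0,0.485,0],[0,0,0.485,0]]]'
python3 -m handwheel '[[[0,0,0,0],[0,0,0,0],[0,0,0,0],[0,0,0,0],[0,0,0,0]]]' 12
python3 -m handwheel '[[[0,0,-0.03,0],[0,0,-0.1,0],[0,0,-0.2,0],[0,0,-0.3,0],[0,0,-0.35,0],[0,0,-0.35,0]]]'
python3 plan.py 383,196,75,119.5
```

```text
time_s: 19.27
eef_pos: [0.4479, -0.0383, 0.0035]
eef_rot: [0.001, 0.139, 0.99, -0.0]
wrist_force: [-0.4, 0.4, -0.0]
opening: 0.515
grasp_force: 0.0
time_s: 19.9
eef_pos: [0.4476, -0.0383, 0.0035]
eef_rot: [0.001, 0.139, 0.99, -0.0]
wrist_force: [-2.4, 0.5, 7.1]
opening: 0.257
grasp_force: 59.1
time_s: 20.65
eef_pos: [0.4476, -0.0383, 0.0734]
eef_rot: [0.001, 0.139, 0.99, -0.0]
wrist_force: [-0.1, -0.3, -2.1]
opening: 0.254
grasp_force: 59.2
now [447.6 -38.3  73.4] jawyaw 74.0 t 20.6 q6 -1.64 open 21.7 F [-0.1 -0.3 -2.1]
383,196,75,119.5 1 / 2 row [0.316, 0.519, -0.004, -0.265] rows>= 3
383,196,75,119.5 2 / 2 row [0.091, 0.601, -0.004, -0.265] rows>= 3
```

```bash
python3 -m handwheel '[[[0.15,0.25,-0.01,-0.13],[0.31,0.53,-0.01,-0.265],[0.31,0.53,-0.01,-0.265],[0.31,0.53,-0.01,-0.265],[0.31,0.53,-0.01,-0.265]]]' | grep pos
python3 plan.py 385,202,75,119.3
```

```text
eef_pos: [0.4168, 0.0799, 0.0743]
now [416.8  79.9  74.3] jawyaw 96.7 t 21.3 q6 -1.78 open 22.1 F [-0.1 -0.7 -1.8]
385,202,75,119.3 1 / 1 row [0.087, 0.625, -0.003, -0.263] rows>= 3
```

```bash
python3 -m handwheel '[[[0.04,0.3,0,-0.13],[0.087,0.62,0,-0.263],[0.087,0.62,0,-0.263],[0.087,0.62,0,-0.263],[0.087,0.62,0,-0.263],[0.087,0.62,0,-0.263]]]' | grep pos
python3 plan.py
python3 - <<'E'
from h import *; from bench import ctrl
c=ctrl.camera("top")
hsv=cv2.cvtColor(c["color"],cv2.COLOR_RGB2HSV); P=cloud(c); Z=cv2.medianBlur(P[...,2].astype(np.float32),5)
exp=proj(c,[.385+.872*.0645,.202+.489*.0645,.074])[0]; print(exp)
bm=comp((hsv[...,1]<45)&(hsv[...,2]>75)&(P[...,2]>.045)&(P[...,2]<.1),exp,20)
p=P[bm]; A=np.c_[p[:,:2]-p[:,:2].mean(0),np.ones(len(p))]; print(len(p),"z",np.median(p[:,2]),"slopes",np.linalg.lstsq(A,p[:,2],rcond=None)[0])
v,u=np.nonzero(bm); b=cv2.minAreaRect((plane(c,np.c_[u,v],.074)[:,:2]*1000).astype(np.float32)); print(b)
m=comp((Z>.024)&(hsv[...,2]>165)&(hsv[...,1]>60)&(Z<.05),(192,290)); v,u=np.nonzero(m); h=cv2.minAreaRect((plane(c,np.c_[u,v],.03)[:,:2]*1000).astype(np.float32)); print(h)
a=np.radians(29.3+0); 
d=np.array(b[0])-h[0]; e=np.array([np.cos(a),np.sin(a)]); print("along",d@e,"lat",d@[-e[1],e[0]])
E
```

```text
eef_pos: [0.3852, 0.2007, 0.0745]
now [385.2 200.7  74.5] jawyaw 119.2 t 22.0 q6 -1.87 open 22.0 F [-0.2 -0.2 -1.7]
[209.35525855 337.2232844 ]
909 z 0.07422174562586292 slopes [-0.00223183 -0.01208378  0.07422862]
((438.8611145019531, 231.3438720703125), (79.90437316894531, 60.41887664794922), 29.252965927124023)
((543.922119140625, 291.3525390625), (95.28126525878906, 85.72022247314453), 29.458744049072266)
along -120.98766245505101 lat -0.9167025302282135
```

Excellent alignment. I'll lower it, correct by 1 mm and slide in.

```bash
python3 -m handwheel '[[[0,0.005,0.1,0],[0,0.005,0.2,0],[0,0.005,0.281,0],[0,0.005,0.281,0],[0,0.005,0.281,0],[0,0.005,0.281,0]]]'|grep -E "pos|wrist"
python3 -m handwheel '[[[-0.04,0,0,0],[-0.08,0,0,0],[-0.12,0,0,0],[-0.16,0,0,0],[-0.2,0,0,0],[-0.2,0,0,0]]]'|grep -E "pos|wrist"
python3 -m handwheel '[[[-0.025,0,0,0],[-0.05,0,0,0],[-0.075,0,0,0],[-0.1,0,0,0],[-0.1,0,0,0]]]'|grep -E "pos|wrist"
```

```text
eef_pos: [0.3848, 0.2029, 0.0191]
wrist_force: [-0.3, 0.1, -2.9]
eef_pos: [0.4195, 0.2228, 0.0183]
wrist_force: [0.5, -0.1, -2.0]
eef_pos: [0.4368, 0.2325, 0.0184]
wrist_force: [0.4, -0.5, -2.1]
```

```bash
python3 -m handwheel '[[[-0.025,0,0,0],[-0.05,0,0,0],[-0.075,0,0,0],[-0.1,0,0,0],[-0.1,0,0,0]]]'|grep -E "pos|wrist"
python3 -m handwheel '[[[-0.02,0,0,0],[-0.04,0,0,0],[-0.055,0,0,0],[-0.055,0,0,0],[-0.055,0,0,0]]]'|grep -E "pos|wrist"
python3 -m handwheel '[[[-0.01,0,0,0],[-0.01,0,0,0],[-0.01,0,0,0]]]' | grep -E "pos|wrist"
```

```text
eef_pos: [0.4542, 0.2423, 0.0183]
wrist_force: [0.0, 0.2, -1.9]
eef_pos: [0.4631, 0.2475, 0.0182]
wrist_force: [-0.1, 0.2, -1.3]
eef_pos: [0.465, 0.2485, 0.0183]
wrist_force: [-0.5, -0.7, -1.5]
```

```bash

python3 -m handwheel '[[[-0.01,0,0,0],[-0.015,0,0,0],[-0.015,0,0,0]]]' | grep -E "pos|wrist"
python3 -m handwheel '[[[-0.01,0,0,0],[-0.01,0,0,0],[-0.01,0,0,0]]]' | grep -E "pos|wrist"
python3 -m handwheel '[[[-0.01,0,0,0],[-0.01,0,0,0],[-0.01,0,0,0]]]' | grep -E "pos|wrist"
python3 -m handwheel '[[[-0.01,0,0,0],[-0.01,0,0,0],[-0.01,0,0,0]]]' | grep -E "pos|wrist"
```

```text
eef_pos: [0.4677, 0.25, 0.0183]
wrist_force: [-0.2, -0.5, -0.3]
eef_pos: [0.4694, 0.251, 0.0183]
wrist_force: [0.1, 0.0, -1.4]
eef_pos: [0.4711, 0.2519, 0.0183]
wrist_force: [-0.3, 0.2, -1.4]
eef_pos: [0.4729, 0.2529, 0.0183]
wrist_force: [1.3, -0.9, -2.1]
```

```bash

python3 -m handwheel '[[[-0.01,0,0,0],[-0.01,0,0,0],[-0.01,0,0,0]]]' | grep -E "pos|wrist"
python3 -m handwheel '[[[-0.01,0,0,0],[-0.01,0,0,0],[-0.01,0,0,0]]]' | grep -E "pos|wrist"
python3 -m handwheel '[[[-0.01,0,0,0],[-0.01,0,0,0],[-0.01,0,0,0]]]' | grep -E "pos|wrist"
```

```text
eef_pos: [0.4746, 0.2539, 0.0183]
wrist_force: [-0.0, -0.4, -3.0]
eef_pos: [0.4764, 0.2549, 0.0183]
wrist_force: [1.1, -0.5, -1.7]
eef_pos: [0.4772, 0.2556, 0.0179]
wrist_force: [-4.9, -1.6, -0.7]
```

Contact again: about 5 N axial at about 72 mm depth. Lower and release.

```bash
python3 -m handwheel '[[[0,0,0.007,0],[0,0,0.011,0],[0,0,0.014,0],[0,0,0.014,0]]]' | grep -E "pos|wrist"
python3 -m handwheel '[[[0,0,0.003,0],[0,0,0.003,0],[0,0,0.003,0]]]' | grep -E "pos|wrist"
python3 -m handwheel '[[[0,0,-0.002,0],[0,0,-0.002,0]]]' 30| grep -E "pos|wrist|open"
python3 -m handwheel '[[[0,0,0,0],[0,0,-0.002,0]]]' 44| grep -E "pos|wrist|open"
python3 -m handwheel '[[[0,0,-0.1,0],[0,0,-0.25,0],[0,0,-0.5,0],[0,0,-0.5,0],[0,0,-0.5,0]]]' | grep -E "pos|wrist|open"
python3 - <<'E'
from h import *; from bench import ctrl
s=ctrl.camera("scene"); c=ctrl.camera("top"); np.savez("c7.npz",**c)
for n,k in(("top",c),("scene",s)):
    hsv=cv2.cvtColor(k["color"],cv2.COLOR_RGB2HSV); H,S,V=cv2.split(hsv); X=plane(k,np.c_[np.tile(np.arange(640),480),np.repeat(np.arange(480),640)],.0)[:,:2].reshape(480,640,2)
    reg=(X[...,0]>.3)&(X[...,0]<.85)&(abs(X[...,1])<.55)
    for nm,m,z in(("wood",(H>14)&(H<28)&(S>75)&(V>90),.022),("steel",(S<40)&(V>125),.006),("handle",(H<19)&(S>120)&(V>70),.038),("gr",(S<30)&(V>85),.045)):
        if nm=="gr" : continue
        N,l,st,ce=cv2.connectedComponentsWithStats((m&reg).astype(np.uint8))
        for i in range(1,N):
            if 100<st[i,4]<3000:
                v,u=np.nonzero(l==i); r=cv2.minAreaRect((plane(k,np.c_[u,v],z)[:,:2]*1000).astype(np.float32))
                print(n,nm,ce[i].round(0),st[i,4],np.round(r[0],1),np.round(r[1],1),round(r[2],1))
cv2.imwrite("pics/v7.png",np.hstack([cv2.resize(c["color"][150:400,90:540],(430,239)), cv2.resize(s["color"][90:330,60:430],(370,239))])[...,::-1])
E
```

```text
eef_pos: [0.4771, 0.2556, 0.0156]
wrist_force: [-7.0, -2.9, 4.4]
eef_pos: [0.4771, 0.2556, 0.0155]
wrist_force: [-10.0, -4.2, 9.9]
eef_pos: [0.4795, 0.2563, 0.016]
wrist_force: [0.2, -0.3, -0.2]
opening: 0.352
eef_pos: [0.4784, 0.2559, 0.0157]
wrist_force: [-1.1, 0.0, 0.0]
opening: 0.517
eef_pos: [0.478, 0.2558, 0.1155]
wrist_force: [-0.4, -0.7, -0.4]
opening: 0.511
top wood [304. 191.] 503 [777.9  31.3] [80.2 80.2] 45.6
top wood [234. 227.] 333 [689.9 191.7] [26.2 70.4] 16.4
top wood [363. 266.] 325 [ 600.8 -107.6] [25.3 70.1] 5.3
top wood [192. 286.] 1220 [533.7 286.4] [124.9  90.8] 30.0
top wood [127. 297.] 331 [527.8 433. ] [30.4 64.3] 20.9
top wood [150. 366.] 187 [373.9 376. ] [45.4 22.2] 22.5
top steel [471. 222.] 494 [ 707.1 -364.5] [56.  64.2] 26.4
top steel [130. 238.] 762 [664.1 440.9] [ 86.8 106.1] 84.4
top steel [287. 231.] 415 [684.1  66.5] [ 30.9 124.9] 1.8
top steel [286. 268.] 426 [598.1  68.3] [125.9  31.6] 84.6
top steel [501. 332.] 2695 [ 448.7 -428.2] [ 83.5 177.7] 53.8
top handle [304. 200.] 183 [757.9  29.4] [48.3 77.1] 6.5
top handle [211. 334.] 307 [446.2 237
[... 154 characters left out ...]
. 177.] 1082 [539.4 279.5] [122.4 128.8] 29.7
scene wood [377. 217.] 213 [696.8 183.5] [26.3 88.8] 15.5
scene wood [266. 263.] 273 [ 606.7 -112.8] [28.8 80.5] 9.1
scene steel [416. 155.] 107 [595.3 514. ] [91.9 52.6] 0.3
scene steel [317. 227.] 244 [598.7  68.3] [125.2  31.8] 84.5
scene steel [344. 243.] 273 [686.1  68.2] [ 30.8 125.8] 4.5
scene steel [206. 290.] 501 [ 556. -247.] [61.7 64. ] 29.2
scene handle [338. 143.] 200 [411.  360.1] [91.6 67.5] 31.1
scene handle [323. 170.] 286 [472.4 227.1] [88.3 62. ] 33.5
scene handle [377. 216.] 122 [709.9 165.9] [26.2 79.5] 20.0
scene handle [266. 262.] 176 [ 620.3 -124.2] [29.9 77.5] 10.0
scene handle [364. 264.] 507 [786.8  16.9] [79. 82.] 41.1
```

View pics/v7.png

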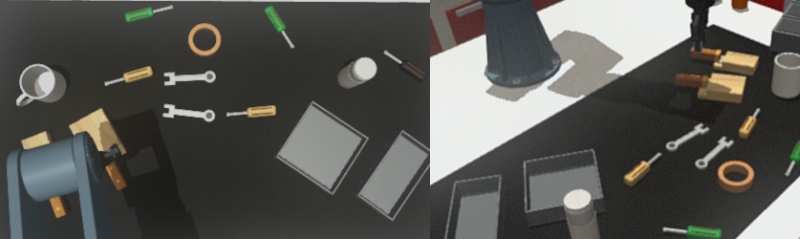

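Both scrapers sit in their holders with handles outside, and the drivers and spanners are where they were. Next I'll measure the bin rims and floors.

```bash
python3 - <<'E'
from h import *
c=dict(np.load("c7.npz"));P=cloud(c)
v,u=np.mgrid[:480,:640]; hsv=cv2.cvtColor(c["color"],cv2.COLOR_RGB2HSV)
for n,(a,b,x0,x1) in dict(sq=(250,360,372,482),lg=(280,388,458,556)).items():
    box=(v>a)&(v<b)&(u>x0)&(u<x1)
    m=(box&(hsv[...,2]>80)).astype(np.uint8); m=comp(m,((x0+x1)/2,(a+b)/2),25)
    vv,uu=np.nonzero(m); r=cv2.minAreaRect((plane(c,np.c_[uu,vv],.045)[:,:2]*1000).astype(np.float32)); print(n,r,"z pct",np.percentile(P[m][:,2],[5,50,98]).round(3))
E
python3 plan.py 600,-99.6,90,5.3
```

```text
sq ((514.1422119140625, -249.2139129638672), (161.24270629882812, 161.64076232910156), 56.22813415527344) z pct [0.    0.005 0.048]
lg ((449.673828125, -425.18218994140625), (101.62152099609375, 191.8087921142578), 53.82953643798828) z pct [0.001 0.005 0.048]
now [477.1 255.5 114.3] jawyaw 119.4 t 30.6 q6 -1.81 open 44.2 F [ 1.   0.3 -0.2]
600,-99.6,90,5.3 1 / 2 row [0.168, -0.924, 0.061, -0.383] rows>= 4
600,-99.6,90,5.3 2 / 2 row [0.644, -0.684, 0.061, -0.383] rows>= 4
```

Both bins match their stated sizes and heights. I'll carry driver B first, turning the wrist the way that stays in range.

```bash
python3 -m handwheel '[[[0.168,-0.924,0.061,0.664],[0.168,-0.924,0.061,0.664],[0.168,-0.924,0.061,0.664],[0.168,-0.924,0.061,0.664],[0.168,-0.924,0.061,0.664],[0.168,-0.924,0.061,0.664],[0.168,-0.924,0.061,0.664]]]'
python3 plan.py 600,-99.6,90,5.3
```

```text
time_s: 31.42
eef_pos: [0.5386, 0.0783, 0.1021]
eef_rot: [-0.001, 0.239, 0.971, -0.0]
wrist_force: [-0.4, -0.4, 0.8]
opening: 0.514
grasp_force: 0.0
now [538.6  78.3 102.1] jawyaw 62.4 t 31.4 q6 -1.16 open 43.9 F [-0.4 -0.4  0.8]
600,-99.6,90,5.3 1 / 1 row [-0.685, -0.646, 0.06, 0.664] rows>= 6
```

```bash
python3 -m handwheel '[[[-0.685,-0.646,0.06,0.664],[-0.685,-0.646,0.06,0.664],[-0.685,-0.646,0.06,0.664],[-0.685,-0.646,0.06,0.664],[-0.685,-0.646,0.06,0.664],[-0.685,-0.646,0.06,0.664],[-0.685,-0.646,0.06,0.664],[-0.685,-0.646,0.06,0.664]]]'
python3 plan.py 600,-99.6,3,5.3
cat > obj.py <<'E'
from h import *; from bench import ctrl
import sys
for n in sys.argv[1:] or ("top","scene"):
    k=ctrl.camera(n)
    hsv=cv2.cvtColor(k["color"],cv2.COLOR_RGB2HSV); H,S,V=cv2.split(hsv); X=plane(k,np.c_[np.tile(np.arange(640),480),np.repeat(np.arange(480),640)],.0)[:,:2].reshape(480,640,2)
    reg=(X[...,0]>.3)&(X[...,0]<.85)&(abs(X[...,1])<.55)
    for nm,m,z in(("wood",(H>14)&(H<28)&(S>75)&(V>90),.022),("steel",(S<40)&(V>125),.006)):
        N,l,st,ce=cv2.connectedComponentsWithStats((m&reg).astype(np.uint8))
        for i in range(1,N):
            if 60<st[i,4]<620:
                v,u=np.nonzero(l==i); r=cv2.minAreaRect((plane(k,np.c_[u,v],z)[:,:2]*1000).astype(np.float32))
                print(n,nm,ce[i].round(0),st[i,4],np.round(r[0],1),np.round(r[1],1),round(r[2],1))
E
python3 obj.py scene
```

```text
time_s: 32.42
eef_pos: [0.6007, -0.0995, 0.091]
eef_rot: [-0.0, 0.673, 0.74, -0.0]
wrist_force: [-0.1, -0.2, -0.8]
opening: 0.519
grasp_force: 0.0
now [600.7 -99.5  91. ] jawyaw 5.4 t 32.4 q6 -0.45 open 44.3 F [-0.1 -0.2 -0.8]
600,-99.6,3,5.3 1 / 1 row [-0.0, -0.003, 0.44, 0.001] rows>= 2
scene wood [377. 217.] 213 [696.8 183.7] [26.3 88.4] 15.5
scene wood [266. 263.] 248 [ 608.7 -113.2] [30.3 78.1] 5.6
scene steel [416. 155.] 110 [594.9 514. ] [92.8 52.6] 0.3
scene steel [317. 227.] 244 [598.7  68.7] [124.6  32.3] 84.9
scene steel [344. 243.] 270 [686.1  68.2] [ 30.6 125.7] 4.4
scene steel [207. 290.] 500 [ 556.1 -247. ] [63.3 62.6] 41.1
scene steel [100. 293.] 74 [ 386.  -413.2] [34.8 47.7] 30.1
scene steel [304. 321.] 70 [ 777.3 -170.5] [48.5  7.8] 32.2
scene steel [189. 393.] 96 [ 732.7 -432.7] [48.6  7.1] 54.6
```

Nothing has moved. I'll descend and grasp the driver.

```bash
python3 -m handwheel '[[[0,0,0.25,0],[0,0,0.38,0],[0,0,0.42,0],[0,0,0.44,0],[0,0,0.44,0],[0,0,0.44,0]]]' | grep -E "pos|wrist"
python3 -m handwheel '[[[0,0,0,0],[0,0,0,0],[0,0,0,0],[0,0,0,0],[0,0,0,0]]]' 10
python3 -m handwheel '[[[0,0,-0.05,0],[0,0,-0.2,0],[0,0,-0.4,0],[0,0,-0.55,0],[0,0,-0.55,0],[0,0,-0.55,0]]]'
python3 plan.py 519,-260,110,-33.8
```

```text
eef_pos: [0.6019, -0.1, 0.0047]
wrist_force: [-0.4, -0.1, 0.5]
time_s: 33.85
eef_pos: [0.6017, -0.0999, 0.0046]
eef_rot: [0.001, 0.674, 0.739, 0.0]
wrist_force: [-0.7, 0.4, 6.9]
opening: 0.256
grasp_force: 58.7
time_s: 34.6
eef_pos: [0.6001, -0.0994, 0.1125]
eef_rot: [-0.001, 0.674, 0.739, -0.0]
wrist_force: [-0.2, 0.8, -1.5]
opening: 0.249
grasp_force: 58.9
now [600.1 -99.4 112.5] jawyaw 5.3 t 34.6 q6 -0.45 open 21.3 F [-0.2  0.8 -1.5]
519,-260,110,-33.8 1 / 1 row [-0.762, -0.478, 0.013, 0.455] rows>= 4
```

```bash
python3 plan.py 480,-246,112,-33.8 480,-246,20,-33.8
```

```text
now [600.1 -99.4 112.5] jawyaw 5.3 t 34.6 q6 -0.45 open 21.3 F [-0.2  0.8 -1.5]
480,-246,112,-33.8 1 / 1 row [-0.675, -0.665, 0.003, 0.455] rows>= 4
480,-246,20,-33.8 1 / 1 row [0.0, 0.0, 0.46, -0.0] rows>= 2
```

```bash
python3 -m handwheel '[[[-0.2,-0.2,0,0.12],[-0.4,-0.4,0,0.25],[-0.675,-0.665,0,0.455],[-0.675,-0.665,0,0.455],[-0.675,-0.665,0,0.455],[-0.675,-0.665,0,0.455],[-0.675,-0.665,0,0.455]]]'
python3 -m handwheel '[[[0,0,0.2,0],[0,0,0.4,0],[0,0,0.47,0],[0,0,0.47,0],[0,0,0.47,0]]]' 
python3 -m handwheel '[[[0,0,0,0],[0,0,0,0],[0,0,0,0]]]' 40
python3 -m handwheel '[[[0,0,-0.2,0],[0,0,-0.4,0],[0,0,-0.47,0],[0,0,-0.47,0]]]' | grep pos
python3 obj.py scene
python3 plan.py 687.7,199.4,100,16.4
```

```text
time_s: 35.48
eef_pos: [0.4813, -0.2452, 0.113]
eef_rot: [-0.0, 0.882, 0.472, -0.0]
wrist_force: [0.2, 0.2, -0.1]
opening: 0.247
grasp_force: 59.0
time_s: 36.1
eef_pos: [0.4821, -0.247, 0.021]
eef_rot: [0.001, 0.882, 0.471, 0.0]
wrist_force: [-0.3, 0.7, 0.3]
opening: 0.248
grasp_force: 59.0
time_s: 36.48
eef_pos: [0.4811, -0.2466, 0.02]
eef_rot: [0.0, 0.882, 0.471, 0.0]
wrist_force: [0.1, -0.6, -0.3]
opening: 0.471
grasp_force: 0.0
eef_pos: [0.4813, -0.2467, 0.1142]
scene wood [377. 217.] 213 [696.9 184.1] [26.5 87.7] 15.0
scene wood [182. 272.] 359 [ 484.3 -256.3] [68.7 41.4] 54.1
scene steel [416. 155.] 111 [595.3 513.6] [91.9 53.4] 0.3
scene steel [317. 227.] 245 [598.7  68.3] [125.3  32.3] 84.9
scene steel [344. 243.] 271 [686.1  68.2] [ 30.7 125.7] 4.3
scene steel [207. 290.] 477 [ 557.1 -247.8] [60.5 61.7] 28.7
scene steel [305. 321.] 71 [ 777.3 -170.5] [48.5  7.8] 32.2
scene steel [189. 393.] 96 [ 732.7 -432.7] [48.6  7.1] 54.6
now [ 480.6 -246.1  112.9] jawyaw -33.8 t 37.0 q6 -0.1 open 40.3 F [-0.5  0.4 -0.8]
687.7,199.4,100,16.4 1 / 3 row [0.809, -0.127, 0.021, -0.195] rows>= 3
687.7,199.4,100,16.4 2 / 3 row [0.811, 0.112, 0.021, -0.195] rows>= 3
687.7,199.4,100,16.4 3 / 3 row [0.745, 0.341, 0.021, -0.195] rows>= 3
```

Driver B is in the square bin. Next is driver A.

```bash
python3 -m handwheel '[[[0.809,-0.127,0.021,-0.195],[0.809,-0.127,0.021,-0.195],[0.809,-0.127,0.021,-0.195],[0.809,-0.127,0.021,-0.195]]]' 44|grep pos
python3 -m handwheel '[[[0.811,0.112,0.021,-0.195],[0.811,0.112,0.021,-0.195],[0.811,0.112,0.021,-0.195],[0.811,0.112,0.021,-0.195]]]'|grep pos
python3 -m handwheel '[[[0.745,0.341,0.021,-0.195],[0.745,0.341,0.021,-0.195],[0.745,0.341,0.021,-0.195],[0.745,0.341,0.021,-0.195],[0.745,0.341,0.021,-0.195],[0.745,0.341,0.021,-0.195]]]'|grep pos
python3 obj.py scene | head -4
python3 plan.py 687.7,199.4,3,16.4
```

```text
eef_pos: [0.5491, -0.0947, 0.1069]
eef_pos: [0.6184, 0.0521, 0.1032]
eef_pos: [0.6876, 0.197, 0.1006]
scene wood [349. 150.] 165 [445.2 388. ] [ 37.8 111.6] 38.3
scene wood [377. 217.] 183 [697.7 184. ] [23.8 88.7] 17.4
scene wood [181. 272.] 363 [ 485.2 -257.4] [68. 39.] 55.0
scene steel [422. 157.] 69 [620.2 511. ] [65.8 21.7] 40.4
now [687.7 197.3 100.8] jawyaw 16.3 t 38.8 q6 -0.17 open 44.2 F [-0.6 -0.3 -0.3]
687.7,199.4,3,16.4 1 / 1 row [0.01, 0.003, 0.489, -0.001] rows>= 2
```

```bash
python3 -m handwheel '[[[0.005,0.002,0.25,0],[0.005,0.002,0.42,0],[0.005,0.002,0.46,0],[0.005,0.002,0.49,0],[0.005,0.002,0.49,0],[0.005,0.002,0.49,0]]]' | grep -E "pos|wrist"
python3 -m handwheel '[[[0,0,0,0],[0,0,0,0],[0,0,0,0],[0,0,0,0],[0,0,0,0]]]' 10
python3 -m handwheel '[[[0,0,-0.05,0],[0,0,-0.2,0],[0,0,-0.4,0],[0,0,-0.55,0],[0,0,-0.55,0],[0,0,-0.55,0]]]'
python3 plan.py 530,-280,115,-33.8 530,-280,20,-33.8
```

```text
eef_pos: [0.6892, 0.2005, 0.0047]
wrist_force: [-0.1, -0.4, 0.3]
time_s: 40.2
eef_pos: [0.6889, 0.2006, 0.0043]
eef_rot: [0.001, 0.599, 0.801, 0.001]
wrist_force: [-0.1, 0.2, 6.0]
opening: 0.25
grasp_force: 59.4
time_s: 40.95
eef_pos: [0.6871, 0.2003, 0.1116]
eef_rot: [-0.001, 0.599, 0.801, -0.001]
wrist_force: [0.2, 0.5, -1.1]
opening: 0.252
grasp_force: 58.9
now [687.1 200.3 111.6] jawyaw 16.4 t 41.0 q6 -0.17 open 21.5 F [ 0.2  0.5 -1.1]
530,-280,115,-33.8 1 / 3 row [-0.694, -0.478, -0.006, 0.195] rows>= 3
530,-280,115,-33.8 2 / 3 row [-0.802, -0.258, -0.006, 0.195] rows>= 3
530,-280,115,-33.8 3 / 3 row [-0.842, -0.016, -0.006, 0.195] rows>= 3
530,-280,20,-33.8 1 / 1 row [0.0, 0.0, 0.475, -0.0] rows>= 2
```

```bash
python3 -m handwheel '[[[-0.25,-0.15,0,0.065],[-0.5,-0.3,0,0.13],[-0.694,-0.478,-0.006,0.195],[-0.694,-0.478,-0.006,0.195],[-0.694,-0.478,-0.006,0.195]]]'|grep -E "pos|grasp"
python3 -m handwheel '[[[-0.27,-0.09,0,0.065],[-0.54,-0.17,0,0.13],[-0.802,-0.258,-0.006,0.195],[-0.802,-0.258,-0.006,0.195],[-0.802,-0.258,-0.006,0.195]]]'|grep -E "pos|grasp"
python3 -m handwheel '[[[-0.28,0,0,0.065],[-0.56,0,0,0.13],[-0.842,-0.016,-0.006,0.195],[-0.842,-0.016,-0.006,0.195],[-0.842,-0.016,-0.006,0.195],[-0.842,-0.016,-0.006,0.195]]]'|grep -E "pos|grasp"
python3 plan.py 530,-280,20,-33.8
```

```text
eef_pos: [0.6348, 0.0404, 0.1126]
grasp_force: 59.0
eef_pos: [0.5835, -0.1187, 0.1148]
grasp_force: 59.1
eef_pos: [0.5315, -0.2778, 0.1162]
grasp_force: 59.1
now [ 531.5 -277.8  116.2] jawyaw -33.6 t 43.0 q6 -0.09 open 21.4 F [ 0.4 -0.  -0.7]
530,-280,20,-33.8 1 / 1 row [-0.013, 0.0, 0.481, 0.002] rows>= 2
```

```bash
python3 -m handwheel '[[[0,0,0.2,0],[0,0,0.4,0],[0,0,0.47,0],[0,0,0.47,0],[0,0,0.47,0]]]' |grep -E "pos|wrist|grasp"
python3 -m handwheel '[[[0,0,0,0],[0,0,0,0],[0,0,0,0]]]' 40|grep -E "pos|wrist|grasp"
python3 -m handwheel '[[[0,0,-0.2,0],[0,0,-0.4,0],[0,0,-0.47,0],[0,0,-0.47,0]]]' | grep pos
python3 obj.py
python3 plan.py 598,68,60,-4.9
```

```text
eef_pos: [0.5373, -0.2834, 0.0292]
wrist_force: [2.8, -3.4, 24.5]
grasp_force: 67.1
eef_pos: [0.5304, -0.2788, 0.0218]
wrist_force: [0.7, 0.3, -0.4]
grasp_force: 0.0
eef_pos: [0.5309, -0.28, 0.1168]
top wood [304. 191.] 482 [776.7  31.3] [81.  77.3] 0.3
top wood [431. 298.] 434 [ 531.3 -263.8] [54.4 52.3] 50.3
top steel [471. 222.] 492 [ 706.8 -366.6] [59.7 60.1] 16.9
top steel [287. 231.] 415 [684.1  66.5] [ 30.9 124.9] 1.8
top steel [286. 268.] 426 [598.1  68.3] [125.9  31.6] 84.6
top steel [403. 286.] 563 [ 550.4 -199.6] [ 27.1 144.1] 55.6
top steel [426. 282.] 166 [ 563.4 -258.3] [25.  53.9] 50.6
top steel [200. 310.] 72 [499.8 269.7] [ 7.2 60.1] 29.3
top steel [141. 334.] 96 [445.2 401.8] [14.5 34.2] 21.9
scene wood [184. 284.] 481 [ 528.4 -276.7] [79.  61.6] 50.5
scene steel [416. 155.] 112 [595.3 513.6] [91.9 53.4] 0.3
scene steel [317. 227.] 245 [598.7  68.3] [125.3  32.3] 84.9
scene steel [344. 243.] 271 [686.1  68.2] [ 30.7 125.8] 4.3
scene steel [207. 290.] 463 [ 558.7 -246.5] [59.  62.2] 18.9
scene steel [100. 295.] 118 [ 395.9 -415.2] [48.1 45.8] 30.9
scene steel [304. 321.] 70 [ 777.3 -170.5] [48.5  7.8] 32.2
scene steel [189. 393.] 96 [ 732.7 -432.7] [48.6  7.1] 54.6
now [ 529.7 -279.1  114.7] jawyaw -33.8 t 44.5 q6 -0.09 open 39.8 F [-0.6  0.5 -0.3]
598,68,60,-4.9 1 / 2 row [0.816, -0.341, 0.137, -0.168] rows>= 3
598,68,60,-4.9 2 / 2 row [0.875, -0.127, 0.137, -0.168] rows>= 3
```

Driver A is released in the bin, though it touched the other one; I'll check that by picture later. Spanner 1 is at (598,68) with axis at 84.7°.

```bash
python3 -m handwheel '[[[0.816,-0.341,0,-0.168],[0.816,-0.341,0.1,-0.168],[0.816,-0.341,0.137,-0.168],[0.816,-0.341,0.137,-0.168],[0.816,-0.341,0.137,-0.168]]]' 30|grep pos
python3 -m handwheel '[[[0.875,-0.127,0.137,-0.168],[0.875,-0.127,0.137,-0.168],[0.875,-0.127,0.137,-0.168],[0.875,-0.127,0.137,-0.168],[0.875,-0.127,0.137,-0.168],[0.875,-0.127,0.137,-0.168]]]'|grep pos
python3 plan.py 598,68,8,-5.3
python3 - <<'E'
from h import *; from bench import ctrl
c=ctrl.camera("top");s=ctrl.camera("scene")
cv2.imwrite("pics/v8.png",np.hstack([cv2.resize(c["color"][245:365,370:490],(400,400),interpolation=cv2.INTER_CUBIC),cv2.resize(s["color"][170:270,280:380],(400,400),interpolation=cv2.INTER_CUBIC)])[...,::-1])
E
python3 obj.py scene | grep steel
```

```text
eef_pos: [0.5641, -0.1063, 0.0878]
eef_pos: [0.5993, 0.065, 0.0619]
now [599.3  65.   61.9] jawyaw -5.1 t 45.9 q6 0.0 open 29.9 F [0.3 0.2 0.5]
598,68,8,-5.3 1 / 1 row [0.014, -0.008, 0.27, 0.002] rows>= 1
scene steel [416. 155.] 109 [595.3 513.6] [91.9 53.4] 0.3
scene steel [329. 220.] 94 [602.3 109.5] [42.1 32.4] 83.7
scene steel [354. 234.] 100 [683.5 108.1] [30.3 43.2] 6.5
scene steel [209. 288.] 535 [ 553.8 -237. ] [57.8 85.9] 24.7
scene steel [304. 321.] 69 [ 777.3 -170.5] [48.5  7.8] 32.2
scene steel [189. 393.] 95 [ 732.9 -432.8] [48.6  7.2] 55.2
```

View pics/v8.png

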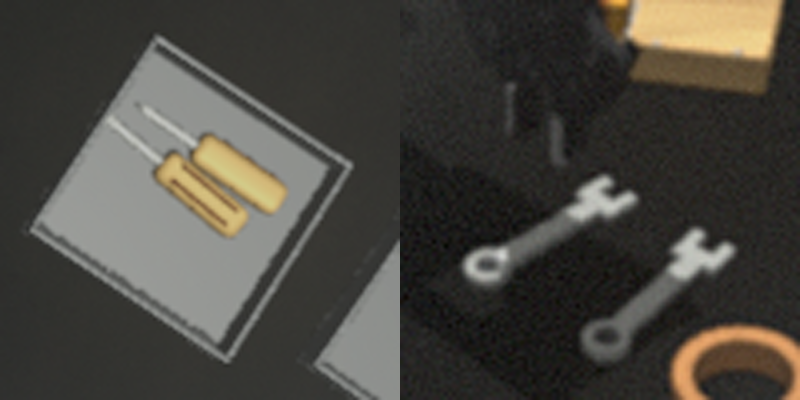

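Both drivers lie inside the square bin, at crop (200,200) and (240,175). The fingers are above spanner 1's shank. I'll descend by feel.

```bash
python3 -m handwheel '[[[0,-0.003,0.15,0],[0,-0.003,0.25,0],[0,-0.003,0.28,0],[0,-0.003,0.28,0],[0,-0.003,0.28,0]]]' 26| grep -E "pos|wrist"
python3 -m handwheel '[[[0,0,0.01,0],[0,0,0.015,0],[0,0,0.015,0],[0,0,0.015,0]]]' | grep -E "pos|wrist"
python3 -m handwheel '[[[0,0,0.01,0],[0,0,0.01,0],[0,0,0.01,0]]]' | grep -E "pos|wrist"
```

```text
eef_pos: [0.5992, 0.0671, 0.0066]
wrist_force: [-0.2, 0.0, 1.1]
eef_pos: [0.5984, 0.0672, 0.0028]
wrist_force: [-0.3, -0.2, 0.0]
eef_pos: [0.5984, 0.0671, 0.0006]
wrist_force: [0.4, 0.2, -0.8]
```

```bash
python3 -m handwheel '[[[0,0,0,0],[0,0,0,0]]]' 18
python3 -m handwheel '[[[0,0,0,0],[0,0,0,0],[0,0,0,0]]]' 8
```

```text
time_s: 47.82
eef_pos: [0.5984, 0.0672, 0.0007]
eef_rot: [0.0, 0.737, 0.676, 0.0]
wrist_force: [0.2, -0.2, -0.2]
opening: 0.209
grasp_force: 0.0
time_s: 48.2
eef_pos: [0.5984, 0.0672, 0.0007]
eef_rot: [-0.0, 0.737, 0.676, -0.0]
wrist_force: [-0.3, 0.3, -1.0]
opening: 0.093
grasp_force: 0.0
```

The fingers closed above the spanner, so the tips stand higher than stated. I'll open and feel downward for the bench.

```bash
python3 -m handwheel '[[[0,0,-0.05,0],[0,0,-0.05,0],[0,0,-0.05,0],[0,0,0,0],[0,0,0.01,0],[0,0,0.02,0],[0,0,0.02,0]]]' 26| grep -E "pos|wrist"
python3 -m handwheel '[[[0,0,0.01,0],[0,0,0.01,0],[0,0,0.01,0]]]' | grep -E "pos|wrist"
python3 -m handwheel '[[[0,0,0.01,0],[0,0,0.01,0],[0,0,0.01,0]]]' | grep -E "pos|wrist"
```

```text
eef_pos: [0.5982, 0.0672, -0.0037]
wrist_force: [0.4, 0.2, -0.4]
eef_pos: [0.5985, 0.0671, -0.0052]
wrist_force: [0.6, 0.8, -0.5]
eef_pos: [0.5984, 0.0672, -0.0074]
wrist_force: [-0.2, -0.3, -0.4]
```

```bash
python3 -m handwheel '[[[0,0,0,0],[0,0,0,0]]]' 16| grep -E "pos|wrist|open|grasp"
python3 -m handwheel '[[[0,0,0,0],[0,0,0,0],[0,0,0,0]]]' 5| grep -E "pos|wrist|open|grasp"
```

```text
eef_pos: [0.5982, 0.0672, -0.0072]
wrist_force: [-2.1, -0.9, 2.8]
opening: 0.183
grasp_force: 1.3
eef_pos: [0.5987, 0.0672, -0.0071]
wrist_force: [-1.2, -0.4, 3.3]
opening: 0.059
grasp_force: 1.6
```

```bash
python3 -m handwheel '[[[0,0,-0.05,0],[0,0,-0.05,0],[0,0,-0.05,0],[0,0,0,0],[0,0,0.01,0],[0,0,0.01,0]]]' 24| grep -E "pos|wrist"
python3 -m handwheel '[[[0,0,0.008,0],[0,0,0.008,0],[0,0,0.008,0]]]' | grep -E "pos|wrist"
python3 -m handwheel '[[[0,0,0.006,0],[0,0,0.006,0],[0,0,0.006,0]]]' | grep -E "pos|wrist"
python3 -m handwheel '[[[0,0,0,0],[0,0,0,0]]]' 16| grep -E "pos|wrist|open|grasp"
python3 -m handwheel '[[[0,0,0,0],[0,0,0,0],[0,0,0,0]]]' 5| grep -E "pos|wrist|open|grasp"
```

```text
eef_pos: [0.5978, 0.0672, -0.0101]
wrist_force: [-1.3, 0.3, 0.2]
eef_pos: [0.5985, 0.0672, -0.0108]
wrist_force: [0.7, -0.4, 0.2]
eef_pos: [0.5984, 0.0671, -0.0121]
wrist_force: [1.4, 0.0, 1.0]
eef_pos: [0.5983, 0.0672, -0.0122]
wrist_force: [-1.1, 0.0, 1.4]
opening: 0.187
grasp_force: 0.3
eef_pos: [0.5986, 0.0671, -0.0119]
wrist_force: [-0.8, 0.8, 2.9]
opening: 0.131
grasp_force: 58.9
```

Gripped at 59 N. Lift and carry to the oblong bin.

```bash
python3 -m handwheel '[[[0,0,-0.05,0],[0,0,-0.15,0],[0,0,-0.3,0],[0,0,-0.45,0],[0,0,-0.6,0],[0,0,-0.6,0],[0,0,-0.6,0]]]'| grep -E "pos|wrist|open|grasp"
python3 plan.py 462,-408,110,53.8 462,-408,10,53.8
python3 obj.py | grep steel
```

```text
eef_pos: [0.598, 0.0672, 0.1078]
wrist_force: [-0.3, -0.2, -0.2]
opening: 0.129
grasp_force: 58.6
now [598.   67.2 107.8] jawyaw -5.0 t 53.5 q6 0.0 open 11.0 F [-0.3 -0.2 -0.2]
462,-408,110,53.8 1 / 3 row [-0.809, -0.157, -0.004, -0.228] rows>= 3
462,-408,110,53.8 2 / 3 row [-0.709, -0.419, -0.004, -0.228] rows>= 3
462,-408,110,53.8 3 / 3 row [-0.527, -0.633, -0.004, -0.228] rows>= 3
462,-408,10,53.8 1 / 1 row [0.0, 0.0, 0.5, -0.0] rows>= 2
top steel [471. 222.] 493 [ 706.8 -366.6] [59.7 60.1] 16.9
top steel [200. 310.] 74 [499.9 269.7] [ 7.4 60.1] 29.3
top steel [408. 333.] 78 [ 448.5 -210.2] [151.9   2.6] 56.4
top steel [141. 334.] 96 [445.2 401.8] [14.5 34.2] 21.9
scene steel [416. 155.] 111 [595.3 514. ] [91.9 52.6] 0.3
scene steel [353. 234.] 106 [683.7 106.5] [30.3 46.2] 6.5
scene steel [209. 288.] 534 [ 554.2 -236.8] [58.4 86.5] 23.7
scene steel [304. 321.] 70 [ 777.3 -170.5] [48.5  7.8] 32.2
scene steel [189. 393.] 95 [ 732.7 -432.7] [48.6  7.1] 54.6
```

```bash
python3 -m handwheel '[[[-0.27,-0.05,0,-0.07],[-0.54,-0.1,0,-0.15],[-0.809,-0.157,-0.004,-0.228],[-0.809,-0.157,-0.004,-0.228],[-0.809,-0.157,-0.004,-0.228]]]'|grep -E "pos|grasp"
python3 -m handwheel '[[[-0.24,-0.14,0,-0.07],[-0.47,-0.28,0,-0.15],[-0.709,-0.419,-0.004,-0.228],[-0.709,-0.419,-0.004,-0.228],[-0.709,-0.419,-0.004,-0.228]]]'|grep -E "pos|grasp"
python3 plan.py 458,-414,110,53.8
```

```text
eef_pos: [0.5526, -0.091, 0.1078]
grasp_force: 58.7
eef_pos: [0.5082, -0.2481, 0.1089]
grasp_force: 58.8
now [ 508.2 -248.1  108.9] jawyaw 34.2 t 54.8 q6 -1.26 open 11.3 F [-0.2  0.5 -0.8]
458,-414,110,53.8 1 / 1 row [-0.545, -0.674, -0.006, -0.228] rows>= 3
```

```bash
python3 -m handwheel '[[[-0.18,-0.22,0,-0.07],[-0.36,-0.44,0,-0.15],[-0.54,-0.67,-0.004,-0.228],[-0.54,-0.67,-0.004,-0.228],[-0.54,-0.67,-0.004,-0.228],[-0.54,-0.67,-0.004,-0.228],[-0.54,-0.67,-0.004,-0.228]]]'|grep -E "pos|grasp"
python3 -m handwheel '[[[0,0,0.2,0],[0,0,0.4,0],[0,0,0.52,0],[0,0,0.52,0],[0,0,0.52,0]]]'|grep -E "pos|grasp|wrist"
python3 -m handwheel '[[[0,0,0,0],[0,0,0,0],[0,0,0,0]]]' 20|grep -E "pos|wrist|grasp"
python3 -m handwheel '[[[0,0,-0.2,0],[0,0,-0.4,0],[0,0,-0.52,0],[0,0,-0.52,0]]]' | grep pos
python3 obj.py |grep -E "steel|wood"
python3 plan.py 685,67,110,2.5
```

```text
eef_pos: [0.4587, -0.4128, 0.1103]
grasp_force: 58.9
eef_pos: [0.4587, -0.4148, 0.0075]
wrist_force: [0.3, 0.0, -1.4]
grasp_force: 58.9
eef_pos: [0.4582, -0.4148, 0.007]
wrist_force: [0.6, -0.3, -0.2]
grasp_force: 0.0
eef_pos: [0.459, -0.4159, 0.1129]
top wood [304. 191.] 492 [776.7  30.1] [81.  79.7] 0.3
top steel [471. 222.] 495 [ 707.1 -364.5] [56.  64.2] 26.4
top steel [287. 231.] 414 [684.1  66.6] [ 29.5 125.2] 2.8
top steel [200. 310.] 73 [499.8 269.7] [ 7.4 60.1] 29.1
top steel [141. 334.] 96 [445.2 401.8] [14.5 34.2] 21.9
scene wood [184. 284.] 510 [ 527.3 -277.2] [81.1 60.4] 50.5
scene steel [416. 155.] 110 [595.3 514.6] [91.9 51.5] 0.3
scene steel [344. 243.] 272 [686.1  68.2] [ 30.6 125.8] 4.4
scene steel [209. 288.] 537 [ 554.1 -237. ] [58.6 85.2] 25.8
scene steel [114. 308.] 91 [ 449.1 -409.7] [14.4 37.9] 57.9
scene steel [304. 321.] 70 [ 777.3 -170.5] [48.5  7.8] 32.2
scene steel [189. 393.] 96 [ 732.9 -432.8] [48.6  7.2] 55.2
now [ 457.6 -414.   109.6] jawyaw 53.8 t 57.3 q6 -1.87 open 20.1 F [ 0.1  0.6 -0.8]
685,67,110,2.5 1 / 3 row [0.167, 0.871, -0.001, 0.199] rows>= 3
685,67,110,2.5 2 / 3 row [0.416, 0.783, -0.001, 0.199] rows>= 3
685,67,110,2.5 3 / 3 row [0.628, 0.626, -0.001, 0.199] rows>= 3
```

Spanner 1 is released in the oblong bin. On to spanner 2.

```bash
python3 -m handwheel '[[[0.167,0.871,-0.001,0.199],[0.167,0.871,-0.001,0.199],[0.167,0.871,-0.001,0.199],[0.167,0.871,-0.001,0.199]]]' 26|grep pos
python3 -m handwheel '[[[0.416,0.783,-0.001,0.199],[0.416,0.783,-0.001,0.199],[0.416,0.783,-0.001,0.199],[0.416,0.783,-0.001,0.199]]]'|grep pos
python3 -m handwheel '[[[0.628,0.626,-0.001,0.199],[0.628,0.626,-0.001,0.199],[0.628,0.626,-0.001,0.199],[0.628,0.626,-0.001,0.199],[0.628,0.626,-0.001,0.199],[0.628,0.626,-0.001,0.199]]]'|grep pos
python3 obj.py scene|grep -E "steel"
python3 plan.py 685,67,-5,2.8
```

```text
eef_pos: [0.5338, -0.2496, 0.1083]
eef_pos: [0.6096, -0.0908, 0.109]
eef_pos: [0.6847, 0.0643, 0.1103]
scene steel [416. 155.] 109 [595.3 514.6] [91.9 51.5] 0.3
scene steel [354. 234.] 106 [683.3 107.4] [30.3 47.9] 5.7
scene steel [209. 288.] 534 [ 553.4 -236.7] [58.9 84.7] 25.2
scene steel [111. 306.] 569 [ 440.  -425.5] [ 69.6 137.8] 53.7
scene steel [304. 321.] 69 [ 777.3 -170.5] [48.5  7.8] 32.2
scene steel [189. 393.] 96 [ 732.7 -432.7] [48.6  7.1] 54.6
now [684.8  64.5 110.5] jawyaw 2.4 t 59.1 q6 -0.12 open 25.9 F [ 0.1 -1.1  0.2]
685,67,-5,2.8 1 / 1 row [0.013, 0.001, 0.578, -0.005] rows>= 2
```

```bash
python3 -m handwheel '[[[0,0,0.25,0],[0,0,0.45,0],[0,0,0.55,0],[0,0,0.57,0],[0,0,0.57,0],[0,0,0.57,0]]]' 24| grep -E "pos|wrist"
python3 -m handwheel '[[[0,0,0.015,0],[0,0,0.03,0],[0,0,0.03,0],[0,0,0.03,0]]]' | grep -E "pos|wrist"
python3 -m handwheel '[[[0,0,0.008,0],[0,0,0.008,0],[0,0,0.008,0]]]' | grep -E "pos|wrist"
python3 -m handwheel '[[[0,0,0,0],[0,0,0,0]]]' 16| grep -E "pos|wrist|open|grasp"
python3 -m handwheel '[[[0,0,0,0],[0,0,0,0],[0,0,0,0]]]' 5| grep -E "pos|wrist|open|grasp"
```

```text
eef_pos: [0.6868, 0.0665, -0.001]
wrist_force: [0.3, -0.1, -0.4]
eef_pos: [0.6852, 0.0667, -0.0092]
wrist_force: [-0.1, 0.8, 0.9]
eef_pos: [0.6852, 0.0667, -0.0107]
wrist_force: [0.1, -0.4, 0.1]
eef_pos: [0.6852, 0.0666, -0.0107]
wrist_force: [-0.3, -1.2, 0.4]
opening: 0.188
grasp_force: 0.1
eef_pos: [0.6854, 0.0667, -0.0104]
wrist_force: [-0.2, 0.3, 3.3]
opening: 0.13
grasp_force: 58.8
```

```bash
python3 -m handwheel '[[[0,0,-0.05,0],[0,0,-0.15,0],[0,0,-0.3,0],[0,0,-0.45,0],[0,0,-0.6,0],[0,0,-0.6,0],[0,0,-0.6,0]]]'| grep -E "pos|wrist|open|grasp"
python3 plan.py 442,-436,115,53.8
```

```text
eef_pos: [0.6849, 0.0667, 0.1091]
wrist_force: [-0.9, -1.1, -0.9]
opening: 0.125
grasp_force: 58.6
now [684.9  66.7 109.1] jawyaw 2.5 t 62.2 q6 -0.12 open 10.7 F [-0.9 -1.1 -0.9]
442,-436,115,53.8 1 / 3 row [-0.819, -0.441, -0.01, -0.199] rows>= 3
442,-436,115,53.8 2 / 3 row [-0.653, -0.663, -0.01, -0.199] rows>= 3
442,-436,115,53.8 3 / 3 row [-0.43, -0.825, -0.01, -0.199] rows>= 3
```

```bash
python3 -m handwheel '[[[-0.27,-0.15,0,-0.07],[-0.54,-0.3,0,-0.13],[-0.819,-0.441,-0.01,-0.199],[-0.819,-0.441,-0.01,-0.199],[-0.819,-0.441,-0.01,-0.199]]]'|grep -E "pos|grasp"
python3 -m handwheel '[[[-0.22,-0.22,0,-0.07],[-0.43,-0.44,0,-0.13],[-0.653,-0.663,-0.01,-0.199],[-0.653,-0.663,-0.01,-0.199],[-0.653,-0.663,-0.01,-0.199]]]'|grep -E "pos|grasp"
python3 -m handwheel '[[[-0.14,-0.28,0,-0.07],[-0.28,-0.55,0,-0.13],[-0.43,-0.825,-0.01,-0.199],[-0.43,-0.825,-0.01,-0.199],[-0.43,-0.825,-0.01,-0.199],[-0.43,-0.825,-0.01,-0.199],[-0.43,-0.825,-0.01,-0.199]]]'|grep -E "pos|grasp"
python3 plan.py 442,-436,12,53.8
```

```text
eef_pos: [0.6037, -0.1007, 0.1102]
grasp_force: 58.8
eef_pos: [0.5238, -0.267, 0.1127]
grasp_force: 58.9
eef_pos: [0.4435, -0.4344, 0.1152]
grasp_force: 59.0
now [ 443.5 -434.4  115.2] jawyaw 54.0 t 64.3 q6 -1.91 open 11.1 F [ 1.   0.6 -0.8]
442,-436,12,53.8 1 / 1 row [0.001, -0.011, 0.516, 0.002] rows>= 2
```

```bash
python3 -m handwheel '[[[0,0,0.2,0],[0,0,0.4,0],[0,0,0.51,0],[0,0,0.51,0],[0,0,0.51,0]]]'|grep -E "pos|grasp|wrist"
python3 -m handwheel '[[[0,0,0,0],[0,0,0,0],[0,0,0,0]]]' 20|grep -E "pos|wrist|grasp"
python3 -m handwheel '[[[0,0,-0.2,0],[0,0,-0.4,0],[0,0,-0.6,0],[0,0,-0.6,0]]]' | grep pos
python3 -m handwheel '[[[0,0.9,0,0],[0,0.9,0,0],[0,0.9,0,0],[0,0.9,0,0],[0,0.9,0,0]]]' | grep pos
python3 - <<'E'
from h import *; from bench import ctrl
c=ctrl.camera("top");s=ctrl.camera("scene")
cv2.imwrite("pics/v9.png",np.hstack([cv2.resize(c["color"][140:400,90:560],(450,249)),cv2.resize(s["color"][120:420,60:440],(350,276))[:249]])[...,::-1])
E
python3 obj.py
```

```text
eef_pos: [0.4433, -0.4364, 0.0145]
wrist_force: [-0.1, 0.1, -0.6]
grasp_force: 59.0
eef_pos: [0.4427, -0.4364, 0.014]
wrist_force: [0.3, 0.0, 0.1]
grasp_force: 0.0
eef_pos: [0.4442, -0.4385, 0.138]
eef_pos: [0.5482, -0.2906, 0.1325]
top wood [304. 191.] 499 [776.7  30.1] [81.  79.6] 0.3
top wood [432. 298.] 476 [ 530.1 -265.6] [58.6 52.6] 50.0
top steel [472. 221.] 466 [ 708.2 -366.6] [55.9 57.5] 63.1
top steel [402. 286.] 533 [ 551.  -198.8] [ 25.1 144.1] 55.6
top steel [435. 282.] 297 [ 558.4 -279.4] [67.3 38.2] 49.5
top steel [200. 310.] 72 [499.8 269.7] [ 7.2 60.1] 29.3
top steel [141. 334.] 96 [445.2 401.8] [14.5 34.2] 21.9
scene wood [184. 285.] 482 [ 527.5 -277. ] [80.6 60.4] 50.5
scene steel [416. 155.] 109 [595.3 513.6] [91.9 53.4] 0.3
scene steel [207. 290.] 461 [ 558.1 -246.1] [57.4 63.5] 29.2
scene steel [305. 321.] 70 [ 777.3 -170.5] [48.5  7.8] 32.2
scene steel [189. 393.] 96 [ 732.7 -432.7] [48.6  7.1] 54.6
```

View pics/v9.png

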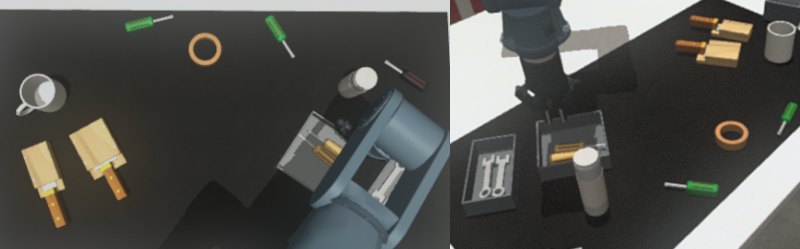

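Both spanners are in the oblong bin at (490,175) in the picture, and both drivers are in the square bin. The scrapers are home, nothing else has moved, and the hand is clear.

```bash
python3 -m handwheel '[[[0,0,-0.2,0],[0,0,-0.2,0],[0,0,-0.2,0],[0,0,-0.2,0]]]' | grep pos; python3 -c "
from bench import ctrl
print(ctrl.hand_in())"
```

```text
eef_pos: [0.5479, -0.2906, 0.172]
the job is handed in; nothing more can be done
None
```

I handed the job in at about 66 s of robot time: both scrapers were slid in until they met their stops (about 64 mm deep for the narrow one, 72 mm for the wide one), and both drivers are in the square bin and both spanners in the oblong bin, with the other things left alone; the hand-in returned no verdict.

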